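Scoop back in the powder tub, lid down

TASK

Put the yellow measuring scoop back into the open detergent tub, resting upright (cup opening up) on the powder, (swing the lid further back first if it leans in the way), and only then lower the tub's blue hinged lid gently until it is fully shut. Do not let the lid slam, do not shove the tub away from where it stands, and leave the cups, glasses and bottle round it where they are.

Things in the scene. Friction and masses are not known exactly. Their poses are not given: they have to be found in the camera images.
- tub: white detergent powder tub with a blue hinged lid, 139 x 174 x 126 mm closed, 1.8 kg, loose on the surface. Origin: centre of its underside; z up; +y along the hinge; +x from the front (where the lid's lip is) to the hinge side. Its open space is 115 mm (x, from -53 to 62 mm) by 164 mm (y) between walls 3 mm thick, from the solid powder top at 60 mm up to the rim at 120 mm
- tub_inside (a point): middle of the powder top inside the tub, 4 mm to +x and 60 mm above the tub's origin; axes as the tub
- lid_hinge (a point): middle of the lid's hinge line, on the tub 67 mm to +x and 124 mm above its origin; the line runs along the tub's y
- lid_lip (a point): middle of the lid's free edge, on its outer (top) face at the front lip, 136 mm from the hinge line; moves with the lid. The lid is a flat plate 5 mm thick and 174 mm wide whose straight edge lies 127 mm from the hinge line (the lip, 40 mm wide, juts out of its middle), and its outer face lies 2 mm outside the plane through the hinge line
- tub_lid (a joint): angle of the lid, rad: 0 shut flat on the rim, 1.57 upright over the hinge, 1.92 leaning back at its stop. The hinge is stiff: the lid stays where it is left and needs about 0.3 to 1 N at its free edge to move
- mat: dark draining mat with grey ribs, 200 x 200 x 6 mm, fixed to the surface; origin: centre of its underside
- scoop: yellow measuring scoop, 136 mm long, 36 mm high, 60 g, standing on the mat. Origin: centre of its length, at the underside; z up; +x along the handle. Round cup open at the top, 64 mm across at the rim, centred 36 mm to -x; flat straight handle 18 mm wide (y) and 12 mm thick (z from 24 to 36 mm), from the cup to 68 mm to +x
- mat_glass_a: upturned clear tumbler, 71 mm wide, 82 mm high, stands on the mat; origin: centre of its underside. To be left alone
- mat_glass_b: upturned clear tumbler, 71 mm wide, 82 mm high, stands on the mat; origin: centre of its underside. To be left alone
- espresso_cup: small upturned white cup, 64 x 93 (with its handle) x 51 mm high, stands on the mat; origin: centre of its underside. To be left alone
- blue_cup: wide cup, white outside and blue inside, 94 x 117 (with its handle) x 58 mm high, in the back row; origin: centre of its underside. To be left alone
- water_glass: clear glass, 72 mm wide, 100 mm high, in the back row; origin: centre of its underside. To be left alone
- soap_bottle: washing-up liquid bottle with an orange cap, 49 x 81 x 226 mm high, in the back row; origin: centre of its underside. To be left alone
- back_glass: upturned clear glass, 68 mm wide, 90 mm high, in the back row; origin: centre of its underside. To be left alone
- white_mug: white mug, 84 x 123 (with its handle) x 91 mm high, in the back row; origin: centre of its underside. To be left alone

How it is judged:
By the outcome, as a careful person would: the job done as asked, in the order asked, and still so for the second after the job is handed in, with the robot touching nothing.
It also fails if it takes over 72 s, if anything falls off the work surface, if the arm or the gripper's body presses on something with over 40 N, if the wrist force passes 120 N, or if a joint passes its speed limit or range.

ROBOT

A 7-joint arm with a two-finger parallel gripper is mounted at the origin on a cart in front of the work surface, level with it; the furniture and walls round the work are solid. World frame = base frame: x ahead of the robot, y to its left, z up, the work surface at z = 0. Lengths are in m, angles in rad, forces in N, time in s.
With the tool pointing down it reaches from about 0.425 to 0.875 m from the base axis. Payload 4.7 kg.
Tool frame: the origin (TCP) lies on the centre line of the jaws, within the pads' length; the fingertips stand 19 mm ahead of it and the grasp point (between the pads) is the TCP; x points along the fingers, z is the direction in which the jaws open and shut, and the axes are right-handed (so a half turn about x gives the same grasp; the last joint's range is limited). The gripper opens to 87 mm and grips with 3 to 60 N. Pads are 19 mm wide; open, the fingers measure 117 mm over their backs; the gripper's body (75 mm by 190 mm) begins 51 mm behind the grasp point.
Start: joints at [1.314, 0.321, -0.07, 1.45, 0.023, 1.371, -0.057], TCP at [0.174, -0.626, 0.208] pointing down, gripper open.
Joint ranges: [-2.86, 2.86], [-0.3, 2.09], [-1.38, 1.24], [0.06, 2.45], [-1.56, 4.7], [0.09, 2.05], [-2.69, 2.69]. Speed limits (rad/s): [2.57, 2.57, 3.14, 3.14, 3.14, 3.14, 3.14].

INTERFACE

Orientations are given as a rotation vector (axis times angle).
In Python, from bench import get_state, get_image, camera_info, close_job gives the robot as it stands.
- The arm moves only by the tool jog_arm, never from a script. Its argument "targets" is a list of rows, each a list of 7 numbers: the turn, a rotation vector about the tool's x, y, z in degrees, then the shift along the tool's x, y, z in cm, then the finger opening in cm, from 0 to 8.7. In form: [[wx, wy, wz, tx, ty, tz, jaw], ...]. A call has 1 to 10 rows; each row shifts and turns the commanded pose from where the row before left it, along the tool's axes as they then stand; what a row does not reach is not made up. A row lasts 1/8 s, in which the tool goes at most 62.5 mm and 10.7 degrees, less where a joint would pass 70% of its speed; a pose out of reach is approached as far as the arm can. A call is refused whole if a number of a shift passes 6.25 or a number of a turn 10.7, either way. A call with a gripper value outside its range is refused whole. The fingers move at their own pace and stop on an object; "squeeze" is the grip in N (left out, the last holds). Time passes only in rows, so rows that do not move let the fingers close. It gives the time, the measured TCP pose, the force and the opening at its end, in the units of the state.
- get_state(): the state, without advancing time (a new reading comes with each control period).
- get_image(name): name is "scene" or "top" or "wrist"; returns (picture, depth): 420x560x3 uint8, red, green, blue; 420x560 float32, m along the optical axis (not along the pixel's ray), 0 where there is no reading.
- camera_info(name): a dict with "intrinsics" (3x3 intrinsics, pixels), "world_from_camera" (4x4, takes a point from camera to world coordinates); the wrist camera has in their place "mount" (4x4, takes a point from camera to tool coordinates, whose origin is the TCP and whose axes are the tool frame's). Camera axes: x right, y up, looking along -z (the intrinsics and any distortion apply to the point x, -y, -z); pixel columns grow to the right and rows downward; lengths in m; the calibration is good to about 2 mm. The wrist camera is an equidistant fisheye: a pixel r from the principal point sees the ray r / f radians off the axis. A picture is of the moment at which its call begins: read the wrist's pose just before it. camera_info takes no time and is no camera call.
- close_job(): hands the job in, once; it reports no verdict.
The state is a dict: "time": time; "joint_positions": joint angles; "qd": joint speeds; "joint_torque": joint torques, N m; "position": TCP position; "tool_rot": TCP orientation; "ft_force": force on the tool from outside, world axes, zero at the start; "torque": the same for the moment, N m; "grip_width": opening from 0.0 (shut) to 1.0 (fully open).
Only numpy, scipy, OpenCV 4.12 (cv2) and the standard library are available. Lean on these libraries where they do the work, as an engineer would, in place of code of your own. Each camera call takes 0.05 s, during which the arm holds its last target.

## Working session

There is one attempt and no reset: what is moved stays moved. The work goes in short steps, Python scripts to look and compute and a tool call to move; the robot and the scene stay as the last step left them, time stands still between calls to the robot, and variables do not carry over. Pictures are saved under pics/ and viewed, and the job is handed in when it is done.

Besides the shell and the picture viewer there is one more tool, called after "Request:" as name(argument=value, ...), one argument or row to a line, values as JSON. jog_arm: Moves the arm, as the interface text tells. Its arguments: {"type":"object","properties":{"targets":{"type":"array"},"squeeze":{"type":"number"}},"required":["targets"]}

```bash
ls; mkdir -p pics; python3 - <<'E'
from bench import *
import cv2,json,numpy as np
s=get_state();print(s)
for n in ["scene","top","wrist"]:
    im,d=get_image(n);cv2.imwrite(f"pics/{n}0.png",im[:,:,::-1]);np.save(f"pics/{n}0.npy",d)
    print(n,camera_info(n))
E
```

```text
pics
{'time': 0.0, 'joint_positions': array([ 1.31407023,  0.32184384, -0.07006078,  1.45169506,  0.02257303,
        1.37080739, -0.05692308]), 'qd': array([ 1.82087050e-03, -1.29063518e-04,  4.14965990e-04,  6.16413790e-04,
       -4.18663482e-04,  4.93081806e-04, -2.93825646e-05]), 'joint_torque': array([ 1.49911205e-05, -4.91287529e+01, -4.03597103e-01, -3.12532425e+01,
       -6.38019713e-02,  4.37625451e-02,  1.61838766e-04]), 'position': array([ 0.1736782 , -0.62574763,  0.20713776]), 'tool_rot': array([ 1.00860311,  1.32687729, -1.00672989]), 'ft_force': array([ 0.6911492 , -0.64326209, -0.80260052]), 'torque': array([-0.04872378,  0.01520412, -0.04246045]), 'grip_width': 1.001975935243613}
scene {'intrinsics': array([[456.02109166,   0.        , 283.72415853],
       [  0.        , 456.02109166, 212.21750054],
       [  0.        ,   0.        ,   1.        ]]), 'world_from_camera': array([[ 0.69840718,  0.35381986, -0.62212452,  0.03820069],
       [-0.71546337,  0.32277471, -0.61961977, -0.4883346 ],
       [-0.01842771,  0.8778542 ,  0.47857333,  0.497357  ],
       [ 0. 
[... 414 characters left out ...]
,
       [ 9.50266302e-04,  1.26484598e-01,  9.91968116e-01,
         9.64804359e-01],
       [ 0.00000000e+00,  0.00000000e+00,  0.00000000e+00,
         1.00000000e+00]])}
wrist {'intrinsics': array([[325.1922621 ,   0.        , 285.01828481],
       [  0.        , 325.1922621 , 212.35835054],
       [  0.        ,   0.        ,   1.        ]]), 'mount': array([[-4.52158717e-05,  2.94409952e-01, -9.55679223e-01,
        -1.75496211e-01],
       [-2.26516760e-04,  9.55679197e-01,  2.94409955e-01,
         8.17662666e-02],
       [ 9.99999973e-01,  2.29789364e-04,  2.34769207e-05,
        -7.42609179e-04],
       [ 0.00000000e+00,  0.00000000e+00,  0.00000000e+00,
         1.00000000e+00]])}
```

View pics/scene0.png

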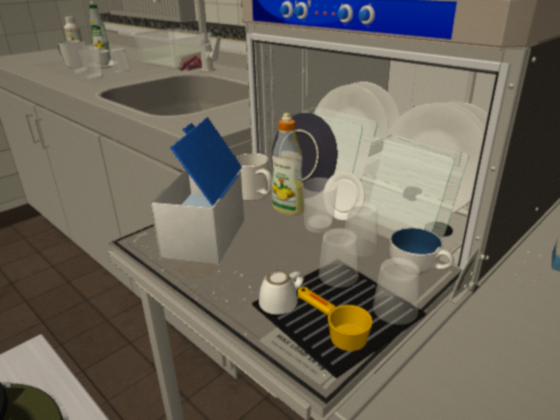

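View pics/top0.png

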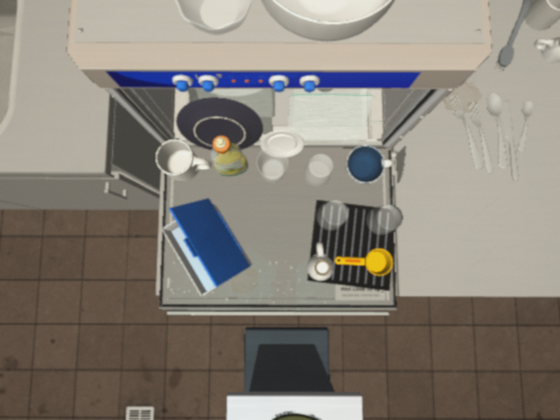

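View pics/wrist0.png

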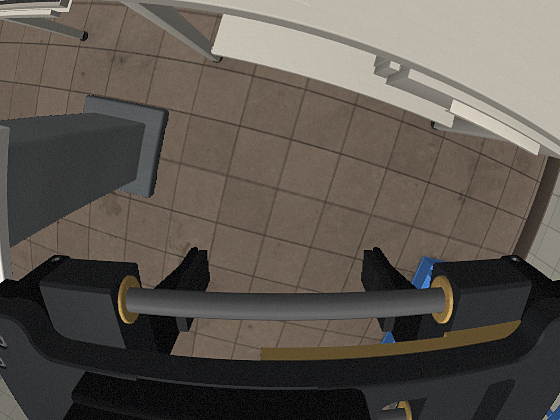

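The scene view shows the tub at about (200,210) with its lid half open. The scoop lies on the mat at about (340,320) in scene and (365,262) in top. I'll measure both next.

```bash
cat > h.py <<'E'
from bench import *
import cv2,numpy as np
from scipy.spatial.transform import Rotation as R
def cloud(n,d):
    ci=camera_info(n);K=ci["intrinsics"];T=ci["world_from_camera"]
    v,u=np.mgrid[:420,:560]
    p=np.stack([(u-K[0,2])/K[0,0]*d,-(v-K[1,2])/K[1,1]*d,-d],-1)
    return p@T[:3,:3].T+T[:3,3]
def proj(n,p):
    ci=camera_info(n);K=ci["intrinsics"];T=ci["world_from_camera"]
    c=(np.atleast_2d(p)-T[:3,3])@T[:3,:3]
    return np.stack([K[0,0]*c[:,0]/-c[:,2]+K[0,2],-K[1,1]*c[:,1]/-c[:,2]+K[1,2]],-1)
E
python3 - <<'E'
from h import *
for n in ["top","scene"]:
    im=cv2.imread(f"pics/{n}0.png");d=np.load(f"pics/{n}0.npy");P=cloud(n,d)
    hsv=cv2.cvtColor(im,cv2.COLOR_BGR2HSV)
    y=(hsv[...,0]>15)&(hsv[...,0]<32)&(hsv[...,1]>170)&(hsv[...,2]>100)&(P[...,2]<.06)&(P[...,2]>0.005)&(P[...,0]<.75)&(P[...,1]<.05)
    q=P[y];print(n,"yellow",y.sum(),q.min(0),q.max(0))
    top=q[q[:,2]>.033];print("top pts",len(top),top.mean(0),np.unique(np.round(top[:,2],3),return_counts=True))
    b=(hsv[...,0]>100)&(hsv[...,0]<125)&(hsv[...,1]>150)&(P[...,2]<.3)&(P[...,1]>.05)&(P[...,2]>.05)
    if n=="top": b[:, :160]=0
    q=P[b];print("lid",b.sum(),q.min(0),q.max(0))
    c=np.median(q,0);
    for _ in range(5):
        r=q-q.mean(0);nn=np.linalg.svd(r,full_matrices=False)[2][2];k=abs(r@nn)<.006;q=q[k]
    nn*=np.sign(nn[2]);print("normal",nn,"angle",np.degrees(np.arccos(nn[2])),"hd",np.degrees(np.arctan2(nn[1],nn[0])),len(q))
    big=np.zeros((420,560,3),np.uint8)
    c0=im[180:320,150:280] if n=="top" else im[110:270,140:260]
    cv2.imwrite(f"pics/z_{n}.png",cv2.resize(c0,None,fx=4.5,fy=4.5,interpolation=cv2.INTER_CUBIC)[:600,:800])
    c0=im[180:320,290:420] if n=="top" else im[220:370,240:440]
    cv2.imwrite(f"pics/zs_{n}.png",cv2.resize(c0,None,fx=4,fy=4,interpolation=cv2.INTER_CUBIC)[:600,:800])
    np.save(f"pics/lid_{n}.npy",q)
E
```

```text
top yellow 808 [ 0.43183913 -0.239132    0.00512149] [ 0.49703834 -0.09605224  0.04846817]
top pts 353 [ 0.46579152 -0.16310632  0.04160306] (array([0.033, 0.034, 0.035, 0.036, 0.037, 0.038, 0.039, 0.04 , 0.041,
       0.042, 0.043, 0.044, 0.045, 0.046, 0.047, 0.048]), array([ 6,  9,  8,  7,  6,  9,  9, 33, 43, 79, 65, 37, 28, 11,  1,  2]))
lid 3329 [0.42328375 0.10115671 0.12386269] [0.59651756 0.24337471 0.24301262]
normal [ 0.45255054 -0.71743851  0.52960361] angle 58.02132361667932 hd -57.75682340730173 3329
scene yellow 1999 [ 0.42961487 -0.2283431   0.00530101] [ 0.53103555 -0.06279106  0.04480634]
top pts 950 [ 0.4616514  -0.16956539  0.03994483] (array([0.033, 0.034, 0.035, 0.036, 0.037, 0.038, 0.039, 0.04 , 0.041,
       0.042, 0.043, 0.044, 0.045]), array([ 20,  43,  54,  52,  60,  69,  62,  65, 118, 185, 182,  37,   3]))
lid 3135 [0.41832456 0.09998125 0.12437905] [0.59322305 0.24247807 0.24046503]
normal [ 0.4526794  -0.7192627   0.52701283] angle 58.19615464874003 hd -57.81508951463074 3135
```

View pics/z_top.png

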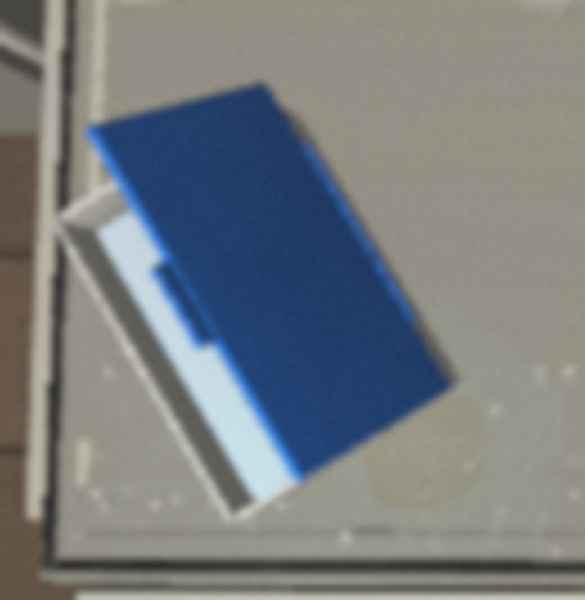

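View pics/z_scene.png

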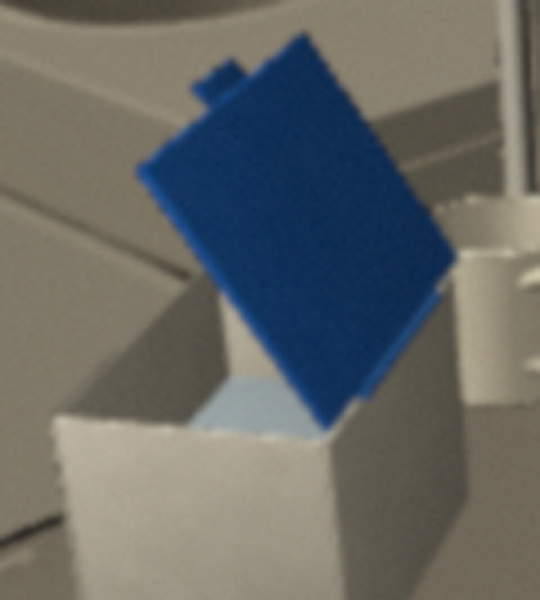

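View pics/zs_top.png

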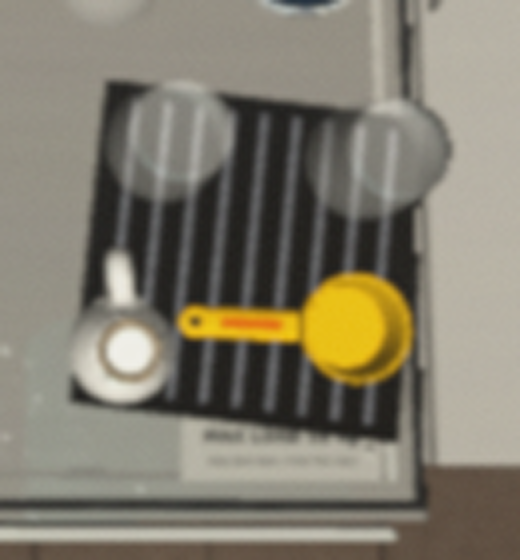

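View pics/zs_scene.png

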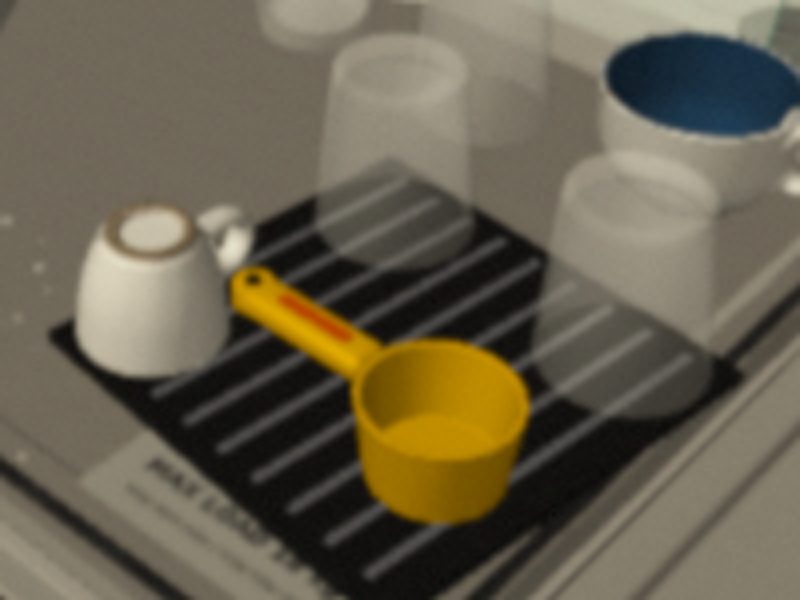

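```bash
python3 - <<'E'
from h import *
for n in ["top","scene"]:
    q=np.load(f"pics/lid_{n}.npy")
    r=q-q.mean(0);nn=np.linalg.svd(r,full_matrices=False)[2][2];nn*=np.sign(nn[2])
    X=np.r_[nn[:2]/np.linalg.norm(nn[:2]),0];Y=np.array([-X[1],X[0],0]);th=np.arccos(nn[2])
    c=np.median(q@nn)
    hx=(c-.002-np.cos(th)*.124)/np.sin(th)
    y=q@Y; lo,hi=np.percentile(y,[.5,99.5])
    U=-np.cos(th)*X+np.sin(th)*np.array([0,0,1]); u=q@U-(hx*X+np.array([0,0,.124]))@U
    print(n,"th",th,"yaw",np.degrees(np.arctan2(X[1],X[0])),"hinge",hx,"y",lo,hi,hi-lo,"u",np.percentile(u,[.2,1,50,99,99.8]))
    ym=(lo+hi)/2; H=hx*X+ym*Y+[0,0,.124]; O=H-.067*X-[0,0,.124]
    print("hinge",H,"tub",O,"X",X,"Y",Y)
    im=cv2.imread(f"pics/{n}0.png");d=np.load(f"pics/{n}0.npy");P=cloud(n,d)
    L=(P-O);lx=L@X;ly=L@Y;lz=P[...,2]
    k=(abs(lz-.118)<.006)&(lx<-.03)&(lx>-.1)&(abs(ly)<.1);print("front rim x",np.percentile(lx[k],[5,50,95]),"y",np.percentile(ly[k],[1,99]))
    k=(abs(lz-.06)<.01)&(abs(lx)<.05)&(abs(ly)<.06);print("powder z",np.median(lz[k]),k.sum())
    hsv=cv2.cvtColor(im,cv2.COLOR_BGR2HSV)
    yel=(hsv[...,0]>10)&(hsv[...,0]<35)&(hsv[...,1]>120)&(P[...,2]<.06)&(P[...,2]>0.036)&(P[...,0]<.55)&(P[...,1]<-.0)
    # rim/handle in plan
    q=P[yel];print("yel",q.min(0),q.max(0))
    cup=q[q[:,1]<-.165];hd=q[(q[:,1]>-.15)]
    (cx,cy),rad=cv2.minEnclosingCircle(cup[:,:2].astype(np.float32));print("cup",cx,cy,rad,"z",np.percentile(cup[:,2],[50,95]))
    print("handle",hd.mean(0),hd[:,1].max(),hd[:,0].min(),hd[:,0].max(), "fit",np.polyfit(hd[:,1],hd[:,0],1))
    ov=im.copy()
E
```

```text
top th 1.0126631334761984 yaw -57.75682340730173 hinge 0.1614957809829667 y 0.4405804877440596 0.6066354290648357 0.16605494132077608 u [0.00160829 0.00418628 0.07436693 0.13349883 0.1364962 ]
hinge [0.52902332 0.14276033 0.124     ] tub [0.49327789 0.19942835 0.        ] X [ 0.53351379 -0.84579136  0.        ] Y [0.84579136 0.53351379 0.        ]
front rim x [-0.05594726 -0.05386268 -0.03647859] y [-0.08383634  0.08560379]
powder z 0.060346332269698544 358
yel [ 0.43340158 -0.23008732  0.03630569] [ 0.49626605 -0.09605224  0.04846817]
cup 0.46469852328300476 -0.1987784057855606 0.03178682550787926 z [0.04193689 0.04533392]
handle [ 0.46738051 -0.12348521  0.04252246] -0.096052240135037 0.45863477022104165 0.4750828178873511 fit [0.02592498 0.47058187]
scene th 1.0157145106203176 yaw -57.81508951463074 hinge 0.15763705534646705 y 0.43636268942015205 0.6048861746302956 0.16852348521014354 u [0.0012726  0.0027503  0.06745129 0.13000898 0.1344857 ]
hinge [0.5245878  0.14389886 0.124     ] tub [0.48890002 0.2006032  0.        ] X [ 0.5326534  -0.84633348  0.        ] Y [0.84633348 0.5326534  0.        ]
front rim x [-0.05549303 -0.05362418 -0.03476783] y [-0.08373294  0.07257078]
powder z 0.060565509994855604 201
yel [ 0.0589536  -0.2283431   0.03600761] [ 0.49379545 -0.00125304  0.05922117]
cup 0.46227073669433594 -0.19746294617652893 0.032893355935811996 z [0.0410893  0.04327984]
handle [ 0.38285331 -0.10201504  0.04300381] -0.001253041935616539 0.05895359859812566 0.4735809494366665 fit [-3.28142911  0.04809819]
```

```bash
python3 - <<'E'
from h import *
s=get_state();M=R.from_rotvec(s["tool_rot"]).as_matrix();print(np.round(M,3))
print("z heading",np.degrees(np.arctan2(M[1,2],M[0,2])),"y heading",np.degrees(np.arctan2(M[1,1],M[0,1])))
E
```

```text
[[-0.     0.964  0.267]
 [ 0.001  0.267 -0.964]
 [-1.    -0.    -0.001]]
z heading -74.48621106898688 y heading 15.5137975821005
```

```bash
cat >> h.py <<'E'
O=np.array([.491,.200,0]);YAW=np.radians(-57.8)
X=np.array([np.cos(YAW),np.sin(YAW),0]);Y=np.array([-X[1],X[0],0]);Z=np.array([0,0,1.])
def tub(x,y,z): return O+X*x/1e3+Y*y/1e3+Z*z/1e3
def down(h):
    h=np.radians(h);z=np.array([np.cos(h),np.sin(h),0]);x=-Z;return np.stack([x,np.cross(z,x),z],1)
def plan(ways,jaw,start=None):
    """ways: list of (pos,heading,nrows)"""
    s=get_state();p=s["position"];M=R.from_rotvec(s["tool_rot"]).as_matrix()
    print("t %.2f"%s["time"],"p",np.round(p,4),"zhead %.1f"%np.degrees(np.arctan2(M[1,2],M[0,2])),"tilt",np.round(M[:2,0],3),"F",np.round(s["ft_force"],1),"w %.1fmm"%(s["grip_width"]*87),"j",np.round(s["joint_positions"],2))
    rows=[]
    for tp,h,n in ways:
        G=h if np.ndim(h)==2 else down(h)
        for i in range(n):
            k=n-i
            d=(np.asarray(tp)-p)/k; w=R.from_matrix(M.T@G).as_rotvec()/k
            t=np.round(M.T@d*100,2);w=np.round(np.degrees(w),1)
            rows.append([*map(float,w),*map(float,t),jaw])
            p=p+M@t/100;M=M@R.from_rotvec(np.radians(w)).as_matrix()
    for i in range(0,len(rows),10): print(str(rows[i:i+10]).replace(".0,",",").replace(", ",","))
def pl(*a,**k): plan(*a,**k)
E
python3 - <<'E'
from h import *
plan([([.5,-.3,.33],-20,10),(tub(-48,0,330),32.2,10)],0)
E
```

```text
t 0.15 p [ 0.1737 -0.6259  0.2074] zhead -74.5 tilt [-0.     0.001] F [-0.3  0.6 -0.2] w 86.8mm j [ 1.31  0.32 -0.07  1.45  0.02  1.37 -0.06]
[[-5.4,-0,-0,-1.22,4.02,-2.27,0],[-5.5,-0,-0,-1.22,4.21,-1.88,0],[-5.4,-0,-0,-1.22,4.37,-1.47,0],[-5.5,-0,-0,-1.22,4.49,-1.05,0],[-5.4,-0,-0,-1.22,4.57,-0.62,0],[-5.5,-0,-0,-1.23,4.61,-0.18,0],[-5.4,-0,-0,-1.22,4.61,0.26,0],[-5.5,-0,-0,-1.23,4.56,0.69,0],[-5.4,-0,-0,-1.22,4.47,1.13,0],[-5.5,-0.1,-0.1,-1.23,4.35,1.54,0]]
[[-5.2,0,0,-0,4.96,-2.17,0],[-5.2,0,0,-0.01,5.14,-1.71,0],[-5.2,0,0,-0,5.27,-1.24,0],[-5.2,0,0,-0.01,5.36,-0.76,0],[-5.2,0,0,-0,5.41,-0.27,0],[-5.2,0,0,-0.01,5.41,0.22,0],[-5.2,0,0,-0,5.37,0.71,0],[-5.3,0,0,-0.01,5.29,1.2,0],[-5.2,-0,0,-0,5.15,1.68,0],[-5.3,-0,0.1,-0.01,4.98,2.14,0]]
```

Request:
jog_arm(
  targets=[
    [-5.4,0,0,-1.2,4.0,-2.3,0],
    [-5.5,0,0,-1.2,4.2,-1.9,0],
    [-5.4,0,0,-1.2,4.4,-1.5,0],
    [-5.5,0,0,-1.2,4.5,-1.05,0],
    [-5.4,0,0,-1.2,4.6,-0.6,0],
    [-5.5,0,0,-1.2,4.6,-0.2,0],
    [-5.4,0,0,-1.2,4.6,0.25,0],
    [-5.5,0,0,-1.2,4.55,0.7,0],
    [-5.4,0,0,-1.2,4.45,1.1,0],
    [-5.5,0,0,-1.2,4.35,1.5,0],
  ],
  squeeze=20,
)

```text
time: 1.4
position: [0.4999, -0.2981, 0.3284]
tool_rot: [0.271, 1.554, -0.272]
ft_force: [-0.0, -0.1, 0.1]
grip_width: 0.019
```

Request:
jog_arm(
  targets=[
    [-5.2,0,0,0,4.95,-2.2,0],
    [-5.2,0,0,0,5.1,-1.7,0],
    [-5.2,0,0,0,5.3,-1.25,0],
    [-5.2,0,0,0,5.35,-0.75,0],
    [-5.2,0,0,0,5.4,-0.3,0],
    [-5.2,0,0,0,5.4,0.2,0],
    [-5.2,0,0,0,5.4,0.7,0],
    [-5.2,0,0,0,5.3,1.2,0],
    [-5.2,0,0,0,5.15,1.7,0],
    [-5.2,0,0,0,5,2.1,0],
  ],
)

```text
time: 2.65
position: [0.4632, 0.2427, 0.3282]
tool_rot: [-0.44, 1.525, 0.439]
ft_force: [0.8, 0.4, -0.3]
grip_width: 0.008
```

```bash
python3 - <<'E'
from h import *
plan([(tub(-48,0,330),32.2,2),(tub(-48,0,222),32.2,4),(tub(-15,0,222),32.2,4)],0)
for n in ["top","scene"]:
    im,d=get_image(n);cv2.imwrite(f"pics/{n}1.png",im[:,:,::-1])
E
```

```text
t 2.65 p [0.4632 0.2427 0.3282] zhead 32.1 tilt [ 0.001 -0.001] F [ 0.8  0.4 -0.3] w 0.7mm j [ 0.4   0.08 -0.98  1.53  0.07  1.56 -0.02]
[[-0,0,0,-0.09,-0.15,0.04,0],[-0.1,0,0.1,-0.09,-0.15,0.03,0],[0,0,-0,2.7,-0,0,0],[0,0,-0,2.7,-0,0,0],[0,0,-0,2.7,-0,0,0],[0,0,-0,2.7,-0,0,0],[0,0,-0,0,-0.83,-0,0],[0,0,-0,0,-0.82,-0,0],[0,0,-0,0,-0.83,-0,0],[0,0,-0,0,-0.82,-0,0]]
```

View pics/scene1.png

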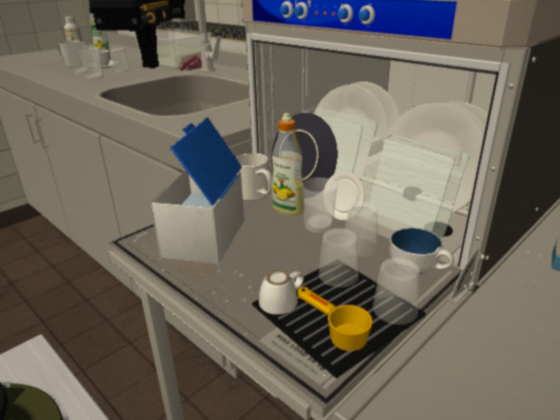

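View pics/top1.png

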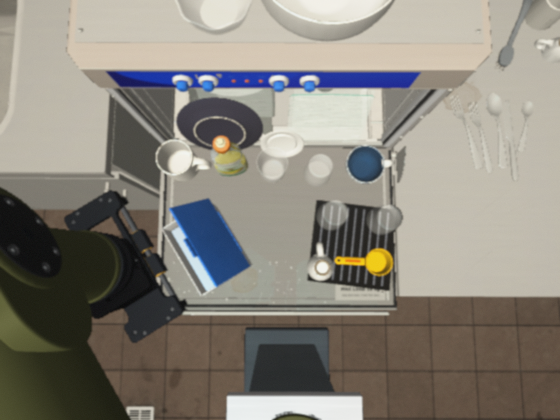

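```bash
python3 - <<'E'
from h import *
P=cloud("top",np.load("pics/top0.npy"))
for v,u in [(180,60),(190,130),(100,60),(240,100),(200,480),(280,450),(130,140),(165,130)]: print(v,u,np.round(P[v,u],3))
print(proj("top",[[.463,.243,.33]]))
E
```

```text
180 60 [ 0.676  0.616 -0.053]
190 130 [ 0.676  0.489 -0.211]
100 60 [0.833 0.542 0.104]
240 100 [ 0.549  0.856 -0.84 ]
200 480 [ 0.623 -0.49  -0.041]
280 450 [ 0.418 -0.4   -0.039]
130 140 [ 0.832  0.431 -0.108]
165 130 [ 0.716  0.431 -0.047]
[[151.2971324  264.32164955]]
```

Request:
jog_arm(
  targets=[
    [0,0,0,0,-0.3,0.05,0],
    [0,0,0,2.6,0,0,0],
    [0,0,0,2.7,0,0,0],
    [0,0,0,2.7,0,0,0],
    [0,0,0,2.6,0,0,0],
    [0,0,0,0,0,0,0],
  ],
)

```text
time: 3.5
position: [0.4653, 0.2359, 0.2204]
tool_rot: [-0.436, 1.531, 0.434]
ft_force: [0.4, 0.3, -0.6]
grip_width: 0.002
```

```bash
python3 - <<'E'
from h import *
plan([(tub(-15,0,222),32.2,3),(tub(70,0,222),32.2,10)],0)
for n in ["scene","wrist"]:
    im,d=get_image(n);cv2.imwrite(f"pics/{n}2.png",im[:,:,::-1])
E
```

```text
t 3.50 p [0.4653 0.2359 0.2204] zhead 31.8 tilt [-0.003 -0.002] F [ 0.4  0.3 -0.6] w 0.1mm j [ 0.4   0.12 -0.98  1.72  0.1   1.36 -0.04]
[[-0.1,-0.1,0,-0.05,-0.97,0.09,0],[-0.2,-0.1,0,-0.05,-0.97,0.09,0],[-0.1,-0,0,-0.06,-0.97,0.09,0],[-0,-0,0,0,-0.85,0,0],[-0,-0,0,0,-0.85,0,0],[-0,-0,0,0,-0.85,0,0],[-0,-0,0,0,-0.85,0,0],[-0,-0,0,0,-0.85,0,0],[-0,-0,0,0,-0.85,0,0],[-0,-0,0,0,-0.85,0,0]]
[[-0,-0,0,0,-0.85,0,0],[-0,-0,0,0,-0.85,0,0],[-0,-0,0,0.01,-0.85,0,0]]
```

View pics/scene2.png

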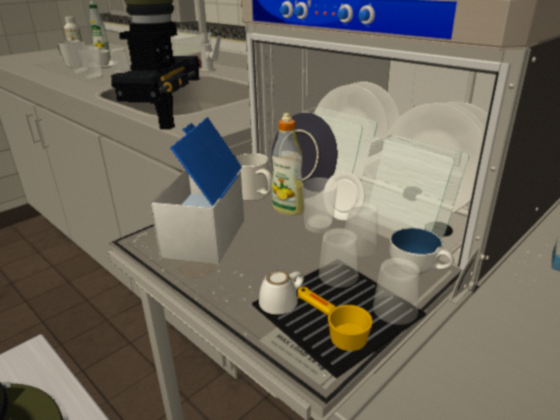

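View pics/wrist2.png

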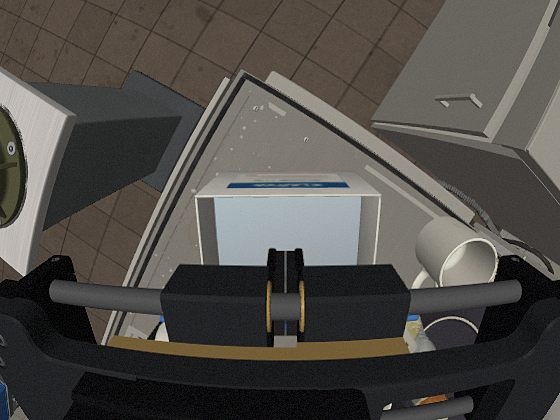

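```bash
python3 - <<'E'
from h import *
p=get_state()["position"];print(proj("scene",[p-[0,0,.019],p+[0,0,.051]]), "lip",proj("scene",[tub(67-136*np.cos(1.014),0,124+136*np.sin(1.014))]))
E
```

```text
[[169.29439469 143.95262632]
 [163.92382048 107.13872602]] lip [[187.1868468  126.55242317]]
```

Request:
jog_arm(
  targets=[
    [-0.1,-0.1,0,0,-1.0,0.1,0],
    [-0.2,-0.1,0,0,-1.0,0.1,0],
    [-0.1,0,0,0,-1.0,0.1,0],
    [0,0,0,0,-0.8,0,0],
    [0,0,0,0,-0.8,0,0],
    [0,0,0,0,-0.8,0,0],
    [0,0,0,0,-0.8,0,0],
  ],
)

```text
time: 4.47
position: [0.5015, 0.1877, 0.2222]
tool_rot: [-0.443, 1.522, 0.444]
ft_force: [-0.4, 1.1, 0.7]
grip_width: 0.005
```

```bash
python3 - <<'E'
from h import *
plan([(tub(70,0,222),32.2,7)],0)
p=get_state()["position"]
im,d=get_image("scene");im=im[:,:,::-1].copy()
P=cloud("scene",d)
for q in (p,p-[0,0,.019],p+[0,0,.051]):
    u,v=proj("scene",q)[0].astype(int);print(u,v,np.round(P[v,u],3));cv2.circle(im,(u,v),1,(0,0,255),-1)
cv2.imwrite("pics/s3.png",cv2.resize(im[40:240,120:320],None,fx=3,fy=3))
E
```

```text
t 4.47 p [0.5015 0.1877 0.2222] zhead 32.4 tilt [0.003 0.002] F [-0.4  1.1  0.7] w 0.5mm j [ 0.46  0.15 -0.94  1.69  0.12  1.36  0.06]
[[0,0,0,0,-0.77,-0.04,0],[0,0,0,0,-0.77,-0.04,0],[0,0,0,0,-0.77,-0.04,0],[0.1,0,0,0,-0.77,-0.03,0],[0,0.1,0,0.01,-0.77,-0.03,0],[0.1,0,0,0,-0.78,-0.04,0],[0,0.1,0,0.01,-0.77,-0.03,0]]
199 135 [0.473 0.147 0.241]
200 145 [0.466 0.138 0.226]
196 108 [0.495 0.179 0.277]
```

View pics/s3.png

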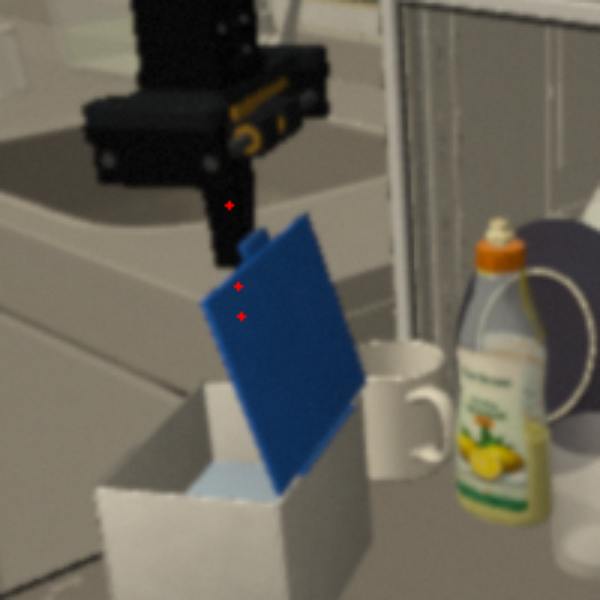

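```bash
python3 - <<'E'
from h import *
im,d=get_image("scene");P=cloud("scene",d)
for v in range(94,136,2): print(v,np.round(P[v,194],3),im[v,194])
im,d=get_image("wrist");cv2.imwrite("pics/w3.png",im[:,:,::-1])
E
```

```text
94 [0.446 0.109 0.322] [15 12 14]
96 [0.448 0.112 0.318] [13 12 12]
98 [0.447 0.111 0.316] [ 7 10  9]
100 [0.448 0.113 0.312] [13 12 13]
102 [0.447 0.112 0.309] [12 13 12]
104 [0.491 0.179 0.285] [ 8  8 10]
106 [0.49  0.178 0.282] [13 11 13]
108 [0.491 0.179 0.278] [7 6 8]
110 [0.492 0.181 0.274] [8 9 9]
112 [0.492 0.182 0.27 ] [ 8  8 10]
114 [0.491 0.182 0.266] [10 11 11]
116 [0.492 0.185 0.262] [9 8 8]
118 [0.492 0.184 0.259] [ 8 10  8]
120 [0.492 0.185 0.255] [11 10  9]
122 [0.491 0.185 0.251] [9 9 7]
124 [0.492 0.187 0.247] [8 8 9]
126 [0.491 0.186 0.244] [14 14 14]
128 [0.494 0.191 0.238] [28 27 22]
130 [0.72  0.529 0.104] [128 121 104]
132 [0.709 0.514 0.104] [135 126 112]
134 [0.461 0.144 0.246] [ 77  91 120]
```

View pics/w3.png

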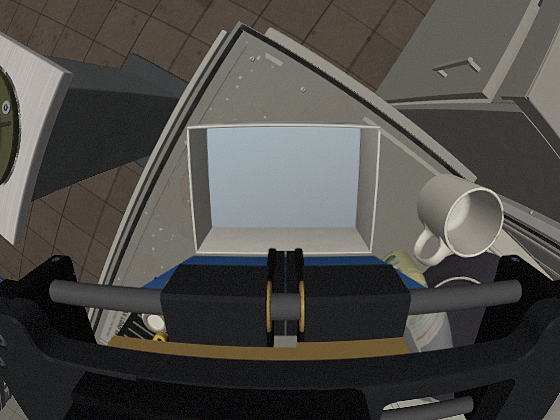

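```bash
cat >> h.py <<'E'
def wcloud(d,s):
    ci=camera_info("wrist");K=ci["intrinsics"];T=ci["mount"]
    v,u=np.mgrid[:420,:560];a=(u-K[0,2])/K[0,0];b=(v-K[1,2])/K[1,1];th=np.hypot(a,b)
    f=np.where(th>1e-6,np.tan(np.minimum(th,1.5))/np.maximum(th,1e-6),1)
    p=np.stack([a*f*d,-b*f*d,-d],-1)
    p=p@T[:3,:3].T+T[:3,3]
    return p@R.from_rotvec(s["tool_rot"]).as_matrix().T+s["position"], p
E
python3 - <<'E'
from h import *
s=get_state();im,d=get_image("wrist");P,p=wcloud(d,s)
for v,u in [(180,280),(200,250),(150,300),(100,200),(90,330),(126,280),(190,470),(260,276),(255,272),(254,292),(300,230),(270,230)]: print(v,u,np.round(P[v,u],3),np.round(p[v,u],3),d[v,u],im[v,u])
E
```

```text
180 280 [0.491 0.196 0.058] [ 0.163  0.013 -0.005] 0.34416193 [148 159 163]
200 250 [0.475 0.16  0.058] [ 0.164 -0.009 -0.037] 0.35092825 [152 160 165]
150 300 [0.492 0.234 0.058] [0.164 0.045 0.016] 0.3353289 [157 166 173]
100 200 [ 0.359  0.22  -0.001] [ 0.223  0.103 -0.104] 0.37415272 [100  97  89]
90 330 [0.488 0.313 0.   ] [0.222 0.113 0.055] 0.37016675 [118 116 107]
126 280 [0.46  0.247 0.118] [ 0.103  0.072 -0.003] 0.26935926 [180 170 162]
190 470 [0.669 0.307 0.086] [0.137 0.011 0.205] 0.3194075 [155 155 141]
260 276 [0.493 0.194 0.247] [-0.025  0.01  -0.004] 0.16487701 [19 17 20]
255 272 [0.49  0.194 0.245] [-0.023  0.012 -0.006] 0.16647045 [14 20 19]
254 292 [0.5   0.198 0.239] [-0.017  0.01   0.004] 0.17278129 [12 16 15]
300 230 [0.47  0.212 0.329] [-0.107  0.038 -0.013] 0.07824633 [34 36 37]
270 230 [0.468 0.211 0.313] [-0.091  0.038 -0.015] 0.09323722 [13 19 16]
```

```bash
python3 - <<'E'
from h import *
s=get_state();d=np.load("pics/wrist0.npy");P,p=wcloud(d,s)
for v in range(246,300,6): print(v,[ (u,*np.round(p[v,u],3)) for u in (200,206,368,374)])
k=(p[...,0]>-.2)&(p[...,0]<.05)&(d>0);print(p[k][:,0].max(), k.sum())
E
```

```text
246 [(200, np.float64(1.049), np.float64(-0.443), np.float64(-0.355)), (206, np.float64(1.053), np.float64(-0.445), np.float64(-0.33)), (368, np.float64(1.05), np.float64(-0.444), np.float64(0.348)), (374, np.float64(1.044), np.float64(-0.442), np.float64(0.373))]
252 [(200, np.float64(-0.017), np.float64(0.01), np.float64(-0.046)), (206, np.float64(-0.016), np.float64(0.01), np.float64(-0.042)), (368, np.float64(-0.016), np.float64(0.01), np.float64(0.046)), (374, np.float64(-0.018), np.float64(0.011), np.float64(0.049))]
258 [(200, np.float64(-0.025), np.float64(0.01), np.float64(-0.044)), (206, np.float64(-0.016), np.float64(0.007), np.float64(-0.043)), (368, np.float64(-0.024), np.float64(0.01), np.float64(0.044)), (374, np.float64(-0.025), np.float64(0.011), np.float64(0.047))]
264 [(200, np.float64(-0.029), np.float64(0.009), np.float64(-0.043)), (206, np.float64(-0.019), np.float64(0.004), np.float64(-0.043)), (368, np.float64(-0.025), np.float64(0.007), np.float64(0.044)), (374, np.float64(-0.033), np.float64(0.011), np.float64(0.045))]
270 [(200, np.float64(-0.029), np.float
[... 624 characters left out ...]
043)), (368, np.float64(-0.03), np.float64(-0.001), np.float64(0.044)), (374, np.float64(-0.039), np.float64(0.004), np.float64(0.044))]
288 [(200, np.float64(-0.034), np.float64(-0.002), np.float64(-0.043)), (206, np.float64(-0.023), np.float64(-0.009), np.float64(-0.043)), (368, np.float64(-0.031), np.float64(-0.004), np.float64(0.044)), (374, np.float64(-0.04), np.float64(0.001), np.float64(0.045))]
294 [(200, np.float64(-0.098), np.float64(0.034), np.float64(-0.023)), (206, np.float64(-0.098), np.float64(0.034), np.float64(-0.022)), (368, np.float64(-0.098), np.float64(0.034), np.float64(0.024)), (374, np.float64(-0.097), np.float64(0.033), np.float64(0.026))]
-0.012675735691036832 74638
```

```bash
python3 - <<'E'
from h import *
im=cv2.imread("pics/wrist0.png");cv2.imwrite("pics/zw0.png",cv2.resize(im[230:350,100:480],None,fx=2,fy=2))
E
```

```text
(no output)
```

View pics/zw0.png

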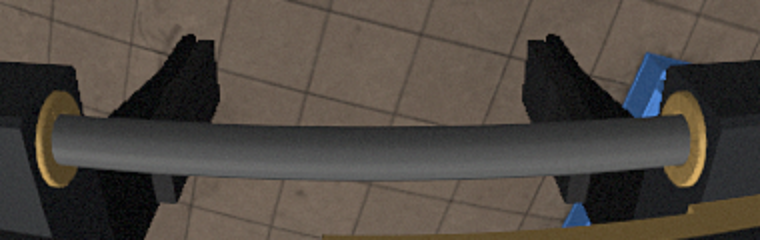

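Both cameras put the real fingertips about 15 mm behind the reported TCP, rather than 19 mm ahead of it. I'll allow for both possibilities.

Request:
jog_arm(
  targets=[
    [0,0,0,0.1,-0.8,0,0],
    [0,0,0,0.2,-0.8,0,0],
    [0,0,0,0.2,-0.8,0,0],
    [0,0,0,0.2,-0.8,0,0],
    [0,0,0,0.1,-0.8,0,0],
    [0,0,0,0,-0.8,0,0],
    [0,0,0,0,-0.8,0,0],
  ],
)

```text
time: 5.55
position: [0.5314, 0.1405, 0.214]
tool_rot: [-0.442, 1.522, 0.444]
ft_force: [-0.6, 2.1, -0.3]
grip_width: 0.006
```

```bash
cat >> h.py <<'E'
def lidfit(n="scene",save=None):
    im,d=get_image(n);P=cloud(n,d);hsv=cv2.cvtColor(im[:,:,::-1].copy(),cv2.COLOR_BGR2HSV)
    if save: cv2.imwrite(save,im[:,:,::-1])
    L=P-O;lx=L@X;ly=L@Y;lz=P[...,2]
    b=(hsv[...,0]>100)&(hsv[...,0]<125)&(hsv[...,1]>150)&(abs(ly)<.1)&(lx>-.1)&(lx<.14)&(lz>.1)&(lz<.28)
    q=np.c_[lx[b],lz[b]];
    for _ in range(4):
        m=q.mean(0);dd=np.linalg.svd(q-m,full_matrices=False)[2];k=abs((q-m)@dd[1])<.006;q=q[k]
    v=dd[0]*np.sign(dd[0][1]) if abs(dd[0][1])>.2 else -dd[0]*np.sign(dd[0][0])
    th=np.degrees(np.arctan2(v[1],-v[0])); print("lid",n,"ang %.1f"%th,"n",len(q),"tip",q[q[:,1].argmax()].round(3))
    return th
E
python3 - <<'E'
from h import *
lidfit(save="pics/s4.png")
p=get_state()["position"]-O;print("tub xyz",p@X,p@Y,p[2])
plan([(tub(85,0,214),32.2,6)],0)
E
```

```text
lid scene ang 100.8 n 1612 tip [0.093 0.259]
tub xyz 0.07345293189405744 0.002443862499328428 0.2140052834585977
t 5.60 p [0.5322 0.1391 0.214 ] zhead 32.3 tilt [0.003 0.001] F [ 0.2  0.3 -1. ] w 1.0mm j [ 0.5   0.19 -0.9   1.67  0.15  1.35  0.14]
[[0,0,0,0,-0.19,-0.04,0],[0,0,0,0,-0.19,-0.04,0],[0,0,0,0,-0.19,-0.04,0],[0,0.1,0,0,-0.19,-0.04,0],[0.1,0,0,0,-0.2,-0.04,0],[0,0.1,0,0,-0.19,-0.05,0]]
```

View pics/s4.png

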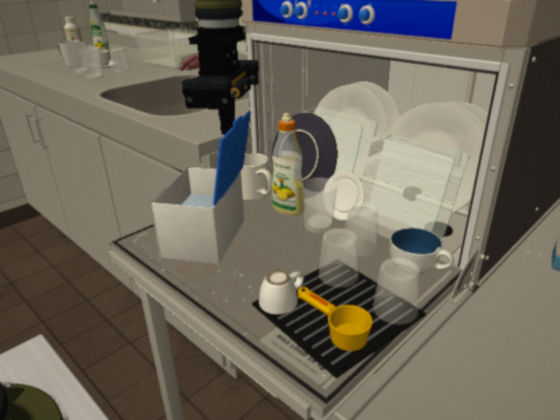

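Request:
jog_arm(
  targets=[
    [0,0,0,0,-0.4,0,0],
    [0,0,0,0,-0.4,0,0],
    [0,0,0,0,-0.3,0,0],
    [0,0,0,0,1.5,0,0],
    [0,0,0,0,2,0,0],
    [0,0,0,-4,0,0,0],
    [0,0,0,-5,0,0,0],
    [0,0,0,-4,0,0,0],
    [0,0,0,0,0,0,0],
  ],
)

```text
time: 6.72
position: [0.5184, 0.1638, 0.3477]
tool_rot: [-0.444, 1.515, 0.445]
ft_force: [-0.1, 0.4, -1.4]
grip_width: 0.007
```

```bash
python3 - <<'E'
from h import *
lidfit(); lidfit("top")
plan([([.4625,-.228,.22],88,14)],3.5)
E
```

```text
lid scene ang 106.5 n 1287 tip [0.105 0.256]
lid top ang 107.2 n 1302 tip [0.107 0.258]
t 6.83 p [0.5173 0.1624 0.3442] zhead 32.5 tilt [0.003 0.002] F [ 0.1 -0.3  0.3] w 0.6mm j [ 0.49  0.13 -0.92  1.47  0.1   1.6   0.14]
[[-4,0,0,0.88,-2.14,-1.83,3.5],[-4,0,0,0.88,-2.01,-1.98,3.5],[-4,0,0,0.88,-1.86,-2.11,3.5],[-4,0,0,0.88,-1.71,-2.24,3.5],[-3.9,0,0,0.88,-1.55,-2.35,3.5],[-4,0,0,0.88,-1.39,-2.45,3.5],[-3.9,0,0,0.88,-1.21,-2.54,3.5],[-4,0,0,0.88,-1.04,-2.62,3.5],[-3.9,0,0,0.88,-0.85,-2.69,3.5],[-4,0,0,0.88,-0.67,-2.74,3.5]]
[[-3.9,0,0,0.89,-0.48,-2.78,3.5],[-4,0,0.1,0.88,-0.29,-2.8,3.5],[-3.9,0.1,0,0.88,-0.09,-2.82,3.5],[-4,0,0.1,0.89,0.1,-2.81,3.5]]
```

Request:
jog_arm(
  targets=[
    [-4,0,0,0.4,-2.1,-1.8,3.5],
    [-4,0,0,0.4,-2.0,-2.0,3.5],
    [-4,0,0,0.6,-1.9,-2.1,3.5],
    [-4,0,0,0.9,-1.7,-2.25,3.5],
    [-4,0,0,1,-1.55,-2.35,3.5],
    [-4,0,0,1,-1.4,-2.45,3.5],
    [-4,0,0,1,-1.2,-2.55,3.5],
    [-4,0,0,1,-1.0,-2.6,3.5],
    [-4,0,0,1,-0.9,-2.7,3.5],
    [-4,0,0,1,-0.7,-2.75,3.5],
  ],
)

```text
time: 8.07
position: [0.4778, -0.1178, 0.2586]
tool_rot: [-0.981, 1.336, 0.984]
ft_force: [-1.0, 1.0, 0.4]
grip_width: 0.404
```

Request:
jog_arm(
  targets=[
    [-4,0,0,1,-0.5,-2.8,3.5],
    [-4,0,0,1,-0.3,-2.8,3.5],
    [-4,0,0,1,-0.1,-2.8,3.5],
    [-4,0,0,1,0.1,-2.8,3.5],
    [0,0,0,0,0,0,3.5],
  ],
)

```text
time: 8.7
position: [0.4622, -0.2305, 0.2178]
tool_rot: [-1.182, 1.222, 1.189]
ft_force: [-0.5, -0.1, -0.2]
grip_width: 0.403
```

```bash
python3 - <<'E'
from h import *
plan([([.4625,-.228,.12],88,5)],3.5)
s=get_state()
im,d=get_image("wrist");cv2.imwrite("pics/w5.png",im[:,:,::-1]);P,p=wcloud(d,s)
hsv=cv2.cvtColor(im[:,:,::-1].copy(),cv2.COLOR_BGR2HSV)
k=(hsv[...,0]>10)&(hsv[...,0]<35)&(hsv[...,1]>120)&(P[...,2]<.06)&(P[...,2]>.036)&(d>0)
q=P[k];print(len(q),q.min(0),q.max(0))
im,d=get_image("scene");cv2.imwrite("pics/s5.png",im[:,:,::-1])
E
```

```text
t 8.70 p [ 0.4622 -0.2305  0.2178] zhead 88.2 tilt [-0.001  0.004] F [-0.5 -0.1 -0.2] w 35.1mm j [ 0.95  0.06 -0.55  1.75  0.03  1.35  1.93]
[[0,0,-0,1.96,-0.01,0.04,3.5],[0,0.1,-0,1.95,-0.01,0.04,3.5],[0.1,0,-0,1.96,-0,0.05,3.5],[0,0.1,-0,1.95,-0.01,0.05,3.5],[0.1,0,-0.1,1.96,-0,0.05,3.5]]
1300 [ 0.43086106 -0.22787823  0.03604883] [ 0.49438909 -0.09389907  0.04368327]
```

View pics/w5.png

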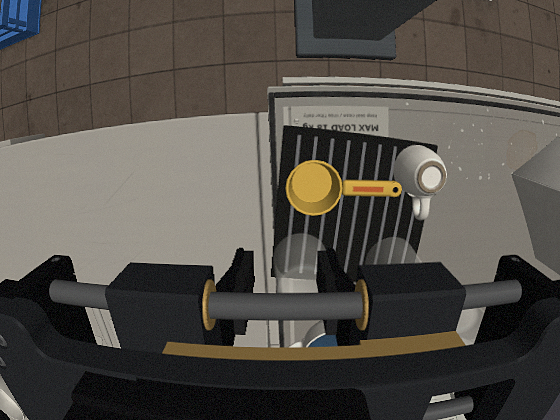

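View pics/s5.png

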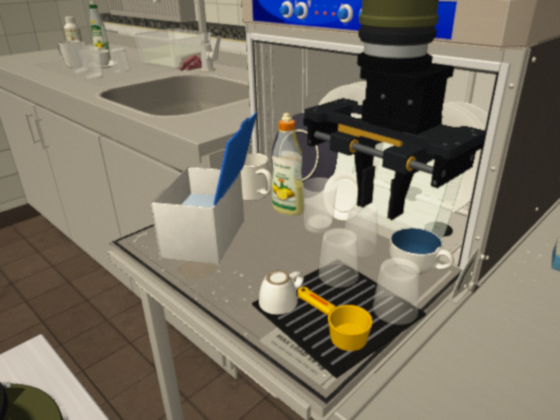

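```bash
python3 - <<'E'
from h import *
s=get_state();p=s["position"];print(proj("scene",[p,p-[0,0,.019],p+[0,0,.015]]))
im,d=get_image("scene");P=cloud("scene",d)
for v,u in [(195,392),(205,392),(212,392),(214,392),(200,362),(206,362),(210,362),(180,392),(180,365)]: print(v,u,P[v,u].round(3),im[v,u])
im,d=get_image("wrist");W,t=wcloud(d,s)
for v,u in [(252,240),(252,330),(260,240),(270,240),(260,330),(320,330)]: print(v,u,t[v,u].round(3),W[v,u].round(3))
E
```

```text
[[378.50826996 219.7513246 ]
 [377.27288524 233.01229063]
 [379.51231619 208.97361082]]
195 392 [ 0.452 -0.25   0.265] [20 18 21]
205 392 [ 0.453 -0.251  0.252] [15 15 14]
212 392 [ 0.453 -0.252  0.244] [14 12 14]
214 392 [ 0.451 -0.253  0.242] [ 9 10 13]
200 362 [ 0.454 -0.208  0.244] [27 26 27]
206 362 [ 0.455 -0.208  0.235] [120 116 103]
210 362 [ 0.674 -0.062  0.089] [219 214 191]
180 392 [ 0.454 -0.247  0.282] [37 36 33]
180 365 [ 0.457 -0.209  0.27 ] [17 16 16]
252 240 [-0.018  0.01  -0.023] [ 0.453 -0.251  0.237]
252 330 [-0.02   0.011  0.025] [ 0.454 -0.203  0.239]
260 240 [-0.029  0.011 -0.022] [ 0.453 -0.249  0.248]
270 240 [-0.037  0.009 -0.021] [ 0.454 -0.249  0.256]
260 330 [-0.029  0.011  0.023] [ 0.454 -0.204  0.248]
320 330 [-0.063 -0.001  0.02 ] [ 0.466 -0.208  0.282]
```

Request:
jog_arm(
  targets=[
    [0,0,0,4,0,0.1,3.5],
    [0,0.2,0,4,0,0.1,3.5],
    [0,0,0,4,0,0,3.5],
    [0,0,0,3,0,0,3.5],
    [0,0,0,1.2,0,0,3.5],
    [0,0,0,0,0,0,3.5],
  ],
)

```text
time: 9.65
position: [0.4651, -0.2267, 0.0584]
tool_rot: [-1.192, 1.221, 1.187]
ft_force: [0.2, -0.0, 0.2]
grip_width: 0.403
```

```bash
python3 - <<'E'
from h import *
plan([([.4625,-.228,.0],88,5)],3.5)
im,d=get_image("scene");cv2.imwrite("pics/s6.png",cv2.resize(im[200:390,240:480,::-1],None,fx=3,fy=3))
P=cloud("scene",d)
im,d=get_image("top");cv2.imwrite("pics/t6.png",cv2.resize(im[160:310,280:420,::-1],None,fx=4,fy=4))
E
```

```text
t 9.65 p [ 0.4651 -0.2267  0.0584] zhead 88.5 tilt [ 0.003 -0.001] F [ 0.2 -0.   0.2] w 35.1mm j [ 0.91  0.21 -0.56  1.94  0.13  1.03  1.84]
[[0.1,-0,0,1.17,0.05,-0.03,3.5],[0.1,-0,0,1.17,0.06,-0.03,3.5],[0.1,-0,0,1.17,0.05,-0.02,3.5],[0.1,-0,0.1,1.17,0.06,-0.03,3.5],[0.1,-0.1,0,1.16,0.05,-0.02,3.5]]
```

View pics/s6.png

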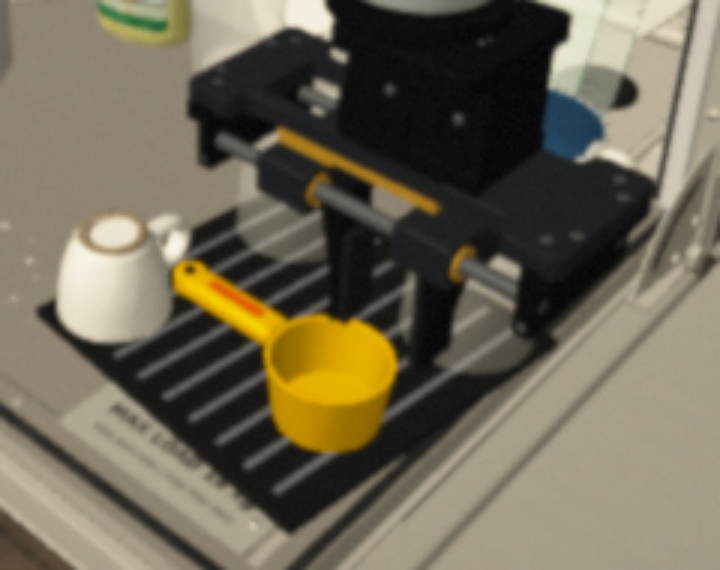

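Request:
jog_arm(
  targets=[
    [0.2,0,0,1,0.1,-0.05,3.5],
    [0.2,0,0,1,0.1,-0.05,3.5],
    [0.1,0,0,0.8,0.1,0,3.5],
    [0,0,0,0,0,0,3.5],
  ],
)

```text
time: 10.25
position: [0.4612, -0.228, 0.0294]
tool_rot: [-1.183, 1.226, 1.181]
ft_force: [0.3, -0.9, -0.3]
grip_width: 0.4
```

```bash
python3 - <<'E'
from h import *
plan([([.4625,-.228,.0],88,4)],3.5)
s=get_state()
im,d=get_image("scene");cv2.imwrite("pics/s7.png",cv2.resize(im[240:390,280:460,::-1],None,fx=4,fy=4))
im,d=get_image("wrist");cv2.imwrite("pics/w7.png",cv2.resize(im[120:340,150:450,::-1],None,fx=2.5,fy=2.5))
W,t=wcloud(d,s)
k=(abs(t[...,2])<.06)&(t[...,0]<0)&(t[...,0]>-.03)&(abs(t[...,1])<.02)&(d>0)&(im.max(2)<70); print("tips", [np.percentile(t[k][:,0],99)], k.sum())
E
```

```text
t 10.25 p [ 0.4612 -0.228   0.0294] zhead 87.9 tilt [ 0.001 -0.001] F [ 0.3 -0.9 -0.3] w 34.8mm j [ 0.9   0.25 -0.55  1.97  0.15  0.97  1.82]
[[-0,-0,0,0.73,-0.03,0,3.5],[-0,-0,0,0.74,-0.03,0,3.5],[-0,-0,0,0.73,-0.03,0,3.5],[-0.1,-0,0.1,0.74,-0.04,0.01,3.5]]
tips [np.float64(-0.009095672798830714)] 667
```

View pics/s7.png

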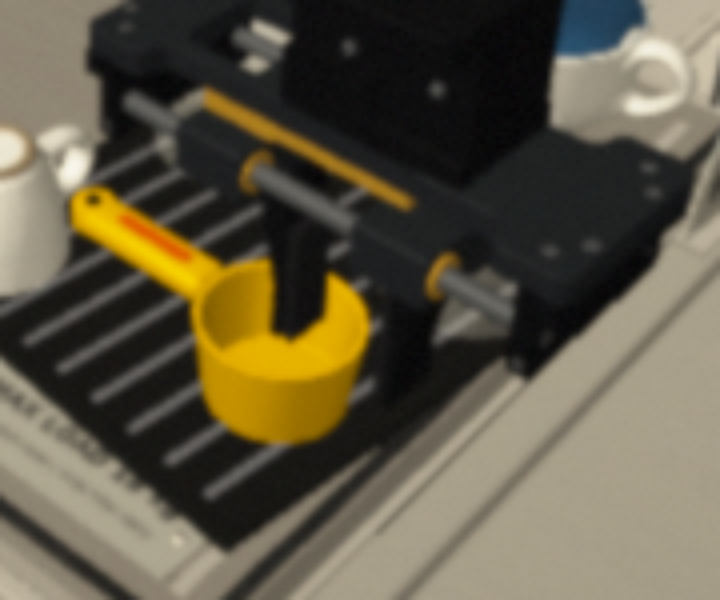

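View pics/w7.png

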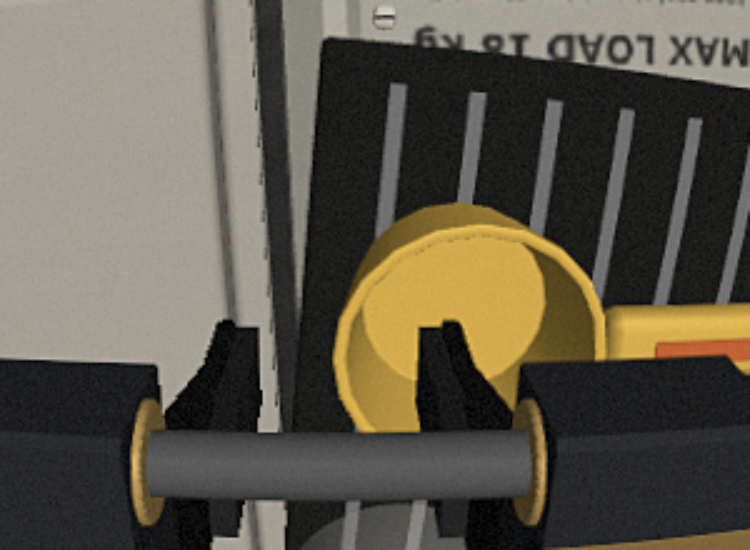

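```bash
python3 - <<'E'
from h import *
ci=camera_info("scene");K=ci["intrinsics"];T=ci["world_from_camera"]
def onz(n,u,v,z):
    ci=camera_info(n);K=ci["intrinsics"];T=ci["world_from_camera"]
    r=T[:3,:3]@np.array([(u-K[0,2])/K[0,0],-(v-K[1,2])/K[1,1],-1]);return T[:3,3]+r*(z-T[2,3])/r[2]
# scene glass b: zoomed zs_scene base bottom (630,415), left (537,350), right(712,365); /4 + (240,220)
for a in [(630,415),(537,355),(712,365)]: print("base",onz("scene",240+a[0]/4,220+a[1]/4,.006).round(3))
# top zoom: base circle centre ~ (360,165)? /4+(290,180); top circle (400,150)
print(onz("top",290+360/4,180+165/4,.006).round(3),onz("top",290+402/4,180+150/4,.088).round(3))
s=get_state();im,d=get_image("scene");P=cloud("scene",d)
L=P-s["position"];k=(abs(L[...,1])<.1)&(abs(L[...,0])<.06)&(L[...,2]>.05)&(L[...,2]<.2)&(im.max(2)<80)
q=L[k];print("body",q.min(0),q.max(0)); 
for z in np.arange(.05,.16,.01): 
    kk=(q[:,2]>z)&(q[:,2]<z+.01);print(round(z,2),kk.sum(),q[kk].min(0).round(3) if kk.any() else '',q[kk].max(0).round(3) if kk.any() else '')
v=np.argwhere((abs(L[...,2]-(-.0))<.06)&(abs(L[...,0])<.02)&(abs(L[...,1])<.045)&(im.max(2)<45))
zz=L[v[:,0],v[:,1]];print("lowest dark finger z",np.percentile(zz[:,2],[1,5,20]))
E
```

```text
base [ 0.538 -0.233  0.006]
base [ 0.543 -0.187  0.006]
base [ 0.585 -0.242  0.006]
[ 0.563 -0.215  0.006] [ 0.564 -0.217  0.088]
body [-0.04266125 -0.0950638   0.05007571] [0.03934176 0.09632739 0.19983278]
0.05 161 [-0.014 -0.03   0.05 ] [0.009 0.032 0.06 ]
0.06 98 [-0.014 -0.029  0.06 ] [0.011 0.033 0.07 ]
0.07 46 [-0.012  0.022  0.07 ] [0.01  0.035 0.08 ]
0.08 162 [-0.041 -0.087  0.08 ] [0.038 0.086 0.09 ]
0.09 705 [-0.042 -0.087  0.09 ] [0.037 0.087 0.1  ]
0.1 858 [-0.042 -0.092  0.1  ] [0.038 0.087 0.11 ]
0.11 379 [-0.043 -0.095  0.11 ] [0.031 0.094 0.12 ]
0.12 2950 [-0.042 -0.095  0.12 ] [0.039 0.096 0.13 ]
0.13 488 [-0.029 -0.05   0.13 ] [0.021 0.02  0.14 ]
0.14 449 [-0.028 -0.05   0.14 ] [0.02  0.019 0.15 ]
0.15 503 [-0.029 -0.05   0.15 ] [0.019 0.02  0.16 ]
lowest dark finger z [-0.0285869  -0.02646369 -0.02372666]
```

Request:
jog_arm(
  targets=[
    [0,0,0,0.8,0,0,3.5],
    [0,0,0,0.8,-0.05,0,3.5],
    [0,0,0,0.6,-0.05,0,3.5],
    [0,0,0,0,0,0,3.5],
  ],
)

```text
time: 10.9
position: [0.4626, -0.2281, 0.0076]
tool_rot: [-1.184, 1.225, 1.181]
ft_force: [-0.6, 0.4, 0.2]
grip_width: 0.403
```

```bash
python3 - <<'E'
from h import *
plan([([.4625,-.228,.0],88,4)],3.5)
im,d=get_image("scene");cv2.imwrite("pics/s8.png",cv2.resize(im[240:390,280:460,::-1],None,fx=4,fy=4))
E
```

```text
t 10.90 p [ 0.4626 -0.2281  0.0076] zhead 87.9 tilt [ 0.002 -0.001] F [-0.6  0.4  0.2] w 35.0mm j [ 0.89  0.28 -0.54  1.98  0.18  0.93  1.8 ]
[[-0,-0,0,0.19,0,0,3.5],[-0,-0,0,0.19,0,0,3.5],[-0,-0,0,0.19,0.01,0,3.5],[-0.1,-0,0.1,0.19,0,0.01,3.5]]
```

View pics/s8.png

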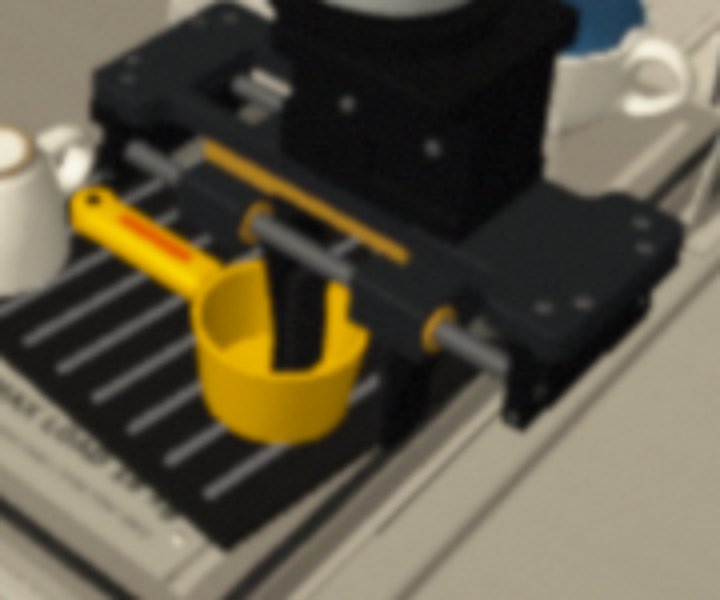

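Request:
jog_arm(
  targets=[
    [0,0,0,0.2,0,0,2],
    [0,0,0,0,0,0,0],
    [0,0,0,0,0,0,0],
    [0,0,0,0,0,0,0],
    [0,0,0,0,0,0,0],
  ],
  squeeze=25,
)

```text
time: 11.58
position: [0.4632, -0.2285, 0.0072]
tool_rot: [-1.185, 1.226, 1.179]
ft_force: [-2.1, 1.2, 7.4]
grip_width: 0.06
```

Request:
jog_arm(
  targets=[
    [0,0,0,-1,0,0,0],
    [0,0,0,-2,0,0,0],
    [0,0,0,-3,0,0,0],
    [0,0,0,0,0,0,0],
  ],
)

```text
time: 12.08
position: [0.4648, -0.2295, 0.0689]
tool_rot: [-1.189, 1.224, 1.175]
ft_force: [0.1, 1.1, -0.5]
grip_width: 0.04
```

```bash
python3 - <<'E'
from h import *
plan([([.4625,-.228,.3],88,4)],0)
im,d=get_image("scene");cv2.imwrite("pics/s9.png",cv2.resize(im[200:390,240:460,::-1],None,fx=3,fy=3))
E
```

```text
t 12.07 p [ 0.4648 -0.2295  0.0689] zhead 87.9 tilt [ 0.007 -0.005] F [ 0.1  1.1 -0.5] w 3.5mm j [ 0.92  0.19 -0.56  1.93  0.12  1.04  1.84]
[[-0,-0.1,0.1,-5.78,0.02,0.01,0],[-0,-0.1,0.1,-5.78,0.03,0.02,0],[-0,-0,0.1,-5.77,0.03,0.02,0],[-0.1,-0.1,0.1,-5.78,0.05,0.03,0]]
```

View pics/s9.png

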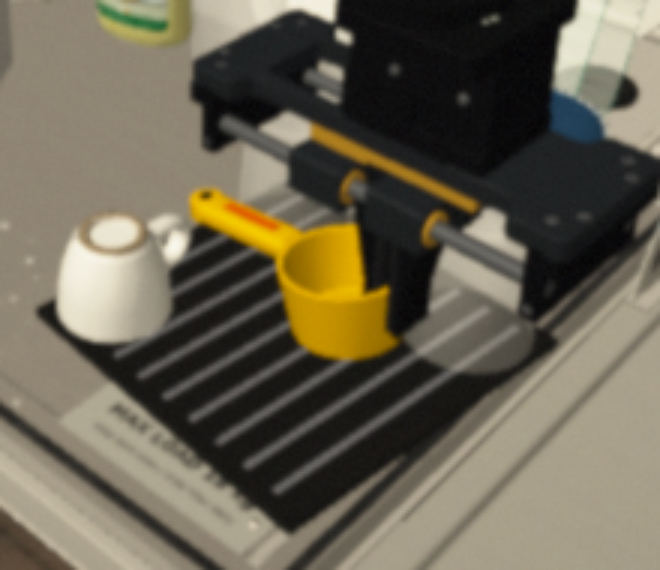

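Request:
jog_arm(
  targets=[
    [0,0,0,-4,0,0,0],
    [0,0,0,-5,0,0,0],
    [0,0,0,-5,0,0,0],
    [0,0,0,-5,0,0,0],
    [0,0,0,-4,0,0,0],
    [0,0,0,0,0,0,0],
  ],
  squeeze=30,
)

```text
time: 12.88
position: [0.4636, -0.2286, 0.2987]
tool_rot: [-1.189, 1.224, 1.175]
ft_force: [0.1, -0.2, -1.3]
grip_width: 0.042
```

```bash
cat > sc.py <<'E'
from h import *
s=get_state();p=s["position"];M=R.from_rotvec(s["tool_rot"]).as_matrix()
for n in ["scene","top","wrist"]:
    im,d=get_image(n)
    P=wcloud(d,s)[0] if n=="wrist" else cloud(n,d)
    hsv=cv2.cvtColor(im[:,:,::-1].copy(),cv2.COLOR_BGR2HSV)
    t=(P-p)@M
    k=(hsv[...,0]>15)&(hsv[...,0]<35)&(hsv[...,1]>120)&(hsv[...,2]>90)&(np.linalg.norm(t,axis=-1)<.2)&(d>0)&(t[...,0]>-.05)&(t[...,0]<.06)&(abs(t[...,1])<.05)
    q=t[k]
    if len(q)<20: print(n,"few");continue
    print(n,len(q),"tool min",q.min(0).round(3),"max",q.max(0).round(3))
    h=q[(q[:,2]>.07)]
    if len(h)>10:
        for a in np.arange(.06,.15,.01):
            g=q[(q[:,2]>a)&(q[:,2]<a+.01)]
            if len(g): print("   z%.2f"%a,len(g),"x",g[:,0].min().round(4),g[:,0].max().round(4),"y",g[:,1].min().round(4),g[:,1].max().round(4))
E
python3 sc.py; python3 -c "
from h import *
im,d=get_image('scene');cv2.imwrite('pics/s10.png',im[:,:,::-1])
im,d=get_image('wrist');cv2.imwrite('pics/w10.png',im[:,:,::-1])"
```

```text
scene 2017 tool min [-0.045 -0.028 -0.002] max [0.003 0.033 0.132]
   z0.06 44 x -0.0279 -0.0176 y -0.0085 0.0099
   z0.07 70 x -0.0269 -0.0157 y -0.0071 0.0087
   z0.08 62 x -0.0259 -0.0137 y -0.0011 0.0077
   z0.09 63 x -0.0243 -0.0129 y -0.003 0.0075
   z0.10 55 x -0.0231 -0.0112 y -0.0028 0.0065
   z0.11 60 x -0.0212 -0.0095 y -0.0083 0.0065
   z0.12 50 x -0.0201 -0.0083 y -0.0082 0.006
   z0.13 1 x -0.0179 -0.0179 y -0.0003 -0.0003
top 630 tool min [-0.027 -0.022  0.003] max [0.003 0.022 0.131]
   z0.06 18 x -0.0262 -0.0212 y -0.0098 0.0049
   z0.07 62 x -0.0271 -0.0196 y -0.0113 0.0053
   z0.08 56 x -0.0248 -0.0188 y -0.0125 0.0054
   z0.09 58 x -0.0238 -0.0159 y -0.0135 0.0045
   z0.10 59 x -0.0219 -0.0155 y -0.0134 0.0033
   z0.11 67 x -0.0211 -0.0117 y -0.0144 0.0036
   z0.12 62 x -0.0202 -0.0135 y -0.0142 0.0023
   z0.13 5 x -0.0176 -0.0095 y -0.009 -0.0039
wrist 5950 tool min [-0.038 -0.013 -0.001] max [0.005 0.032 0.131]
   z0.06 270 x -0.0268 -0.017 y -0.0061 0.0081
   z0.07 369 x -0.0262 -0.0152 y -0.01 0.0079
   z0.08 297 x -0.0246 -0.0142 y -0.0106 0.007
   z0.09 275 x -0.0234 -0.0128 y -0.0107 0.0063
   z0.10 250 x -0.0222 -0.012 y -0.0115 0.0061
   z0.11 330 x -0.0206 -0.0093 y -0.0121 0.0053
   z0.12 235 x -0.0191 -0.0074 y -0.0127 0.005
   z0.13 17 x -0.0177 -0.0163 y -0.0088 0.0004
```

View pics/s10.png

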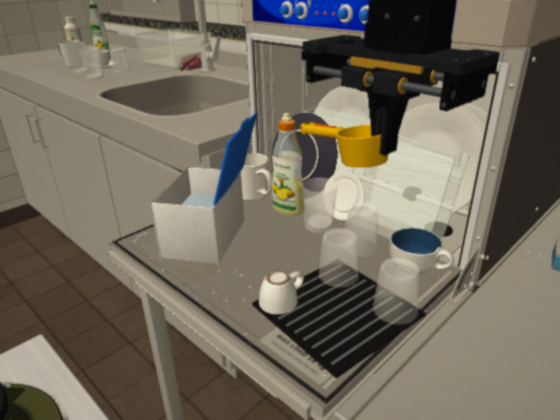

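View pics/w10.png

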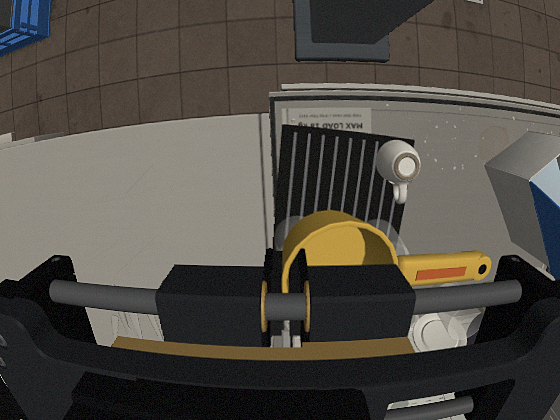

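```bash
cat >> h.py <<'E'
def tilted(h,wy): return down(h)@R.from_rotvec([0,np.radians(wy),0]).as_matrix()
E
python3 - <<'E'
from h import *
G=tilted(32.2+3.5,-7)
ht=np.array([-.0196,-.004,.125])
# want tool origin xy such that rim grip at tub (2,-56); z
z=.060+.036-(G@ht)[2]; print("TCP z at rest",z)
for q in ([-.0196,-.004,.132],[-.027,-.001,.065],[.004,0,.04],[.003,0,.01],[-.035,0,-.02]):
    w=G@np.array(q)+tub(2,-57,z*1e3)-O;print(q,"tub",(w@X).round(4),(w@Y).round(4),w[2].round(4))
plan([([.47,-.18,.35],80,3),(tub(2,-57,350),G,9)],0)
E
```

```text
TCP z at rest 0.061312427502186656
[-0.0196, -0.004, 0.132] tub -0.0019 0.0716 0.0969
[-0.027, -0.001, 0.065] tub -0.0007 0.0042 0.096
[0.004, 0, 0.04] tub -0.0005 -0.0169 0.0622
[0.003, 0, 0.01] tub 0.0014 -0.0467 0.0596
[-0.035, 0, -0.02] tub 0.0035 -0.0811 0.0936
t 13.12 p [ 0.4613 -0.2277  0.2943] zhead 87.9 tilt [-0.  0.] F [-0.1 -0.2 -0.4] w 3.4mm j [ 0.96  0.03 -0.56  1.63  0.01  1.49  1.93]
[[2.6,0,-0,-1.86,-0.23,1.6,0],[2.7,0,-0,-1.85,-0.16,1.61,0],[2.6,0,-0,-1.86,-0.08,1.61,0],[4.9,-0.7,-0.3,0,0.96,3.76,0],[4.9,-0.7,-0.3,0.04,1.27,3.66,0],[4.9,-0.7,-0.3,0.08,1.58,3.54,0],[4.9,-0.8,-0.3,0.11,1.88,3.39,0],[4.9,-0.7,-0.3,0.14,2.16,3.21,0],[4.9,-0.8,-0.3,0.17,2.43,3.02,0],[5,-0.7,-0.3,0.2,2.68,2.79,0]]
[[4.9,-0.8,-0.3,0.22,2.91,2.55,0],[5,-0.7,-0.3,0.23,3.13,2.28,0]]
```

Request:
jog_arm(
  targets=[
    [2.6,0,0,-1.9,-0.2,1.6,0],
    [2.7,0,0,-1.9,-0.2,1.6,0],
    [2.6,0,0,-1.9,-0.1,1.6,0],
    [4.9,-0.7,-0.3,0,1.0,3.8,0],
    [4.9,-0.7,-0.3,0,1.3,3.7,0],
    [4.9,-0.7,-0.3,0.1,1.6,3.6,0],
    [4.9,-0.8,-0.3,0.1,1.9,3.4,0],
    [4.9,-0.7,-0.3,0.1,2.2,3.2,0],
    [4.9,-0.8,-0.3,0.2,2.4,3.0,0],
    [5,-0.7,-0.3,0.2,2.7,2.8,0],
  ],
)

```text
time: 14.38
position: [0.449, 0.0929, 0.3519]
tool_rot: [-0.59, 1.388, 0.632]
ft_force: [1.5, 0.0, -0.3]
grip_width: 0.036
```

Request:
jog_arm(
  targets=[
    [4.9,-0.8,-0.3,0.2,2.9,2.6,0],
    [5,-0.7,-0.3,0.2,3.1,2.5,0],
    [0,0,0,0,0,0,0],
    [0,0,0,0,0,0,0],
  ],
)

```text
time: 14.88
position: [0.4458, 0.1696, 0.353]
tool_rot: [-0.452, 1.398, 0.506]
ft_force: [0.3, -1.4, -0.5]
grip_width: 0.041
```

```bash
python3 sc.py | grep -v "   "; python3 - <<'E'
from h import *
G=tilted(35.7,-7)
plan([(tub(2,-52,340),G,2),(tub(2,-52,160),G,8)],0)
s=get_state();im,d=get_image("wrist");cv2.imwrite("pics/w11.png",im[:,:,::-1])
W,t=wcloud(d,s);L=W-O;lx=L@X;ly=L@Y;z=W[...,2]
k=(abs(z-.120)<.004)&(abs(lx)<.08)&(abs(ly)<.1)
a=k&(lx<-.045)&(lx>-.065);print("front rim x",np.percentile(lx[a],[5,50,95]) if a.any() else 0)
a=k&(ly>.07)&(abs(lx)<.04);print("+Y rim y",np.percentile(ly[a],[5,50,95]) if a.any() else 0)
a=k&(ly<-.07)&(abs(lx)<.04);print("-Y rim y",np.percentile(ly[a],[5,50,95]) if a.any() else 0)
im,d=get_image("scene");cv2.imwrite("pics/s11.png",im[:,:,::-1])
E
```

```text
scene 678 tool min [-0.04  -0.031 -0.013] max [0.001 0.031 0.124]
top 484 tool min [-0.036 -0.033  0.002] max [0.005 0.026 0.133]
wrist 6650 tool min [-0.038 -0.012 -0.001] max [0.006 0.033 0.132]
t 15.03 p [0.4462 0.1692 0.3533] zhead 35.6 tilt [0.101 0.069] F [ 1.1 -0.9 -1. ] w 3.3mm j [ 0.77 -0.27 -0.93  1.67 -0.27  1.52  0.47]
[[-0.1,0,0.1,0.68,0,0.03,0],[-0,0,0.1,0.67,0.01,0.03,0],[-0,0,-0,2.23,-0,-0.27,0],[-0,0,-0,2.23,-0,-0.27,0],[-0,0,-0,2.23,-0,-0.28,0],[-0,0,-0,2.24,-0,-0.27,0],[-0,0,-0,2.23,-0,-0.28,0],[-0,0,-0,2.24,-0,-0.27,0],[-0,0,-0,2.23,-0.01,-0.28,0],[-0,0,-0,2.24,-0,-0.27,0]]
front rim x [-0.0575724  -0.05611833 -0.05062351]
+Y rim y [0.08374727 0.0848241  0.08655401]
-Y rim y [-0.08361475 -0.0821166  -0.08072095]
```

View pics/w11.png

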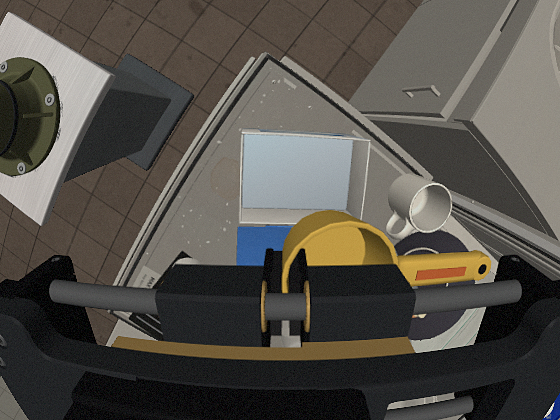

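View pics/s11.png

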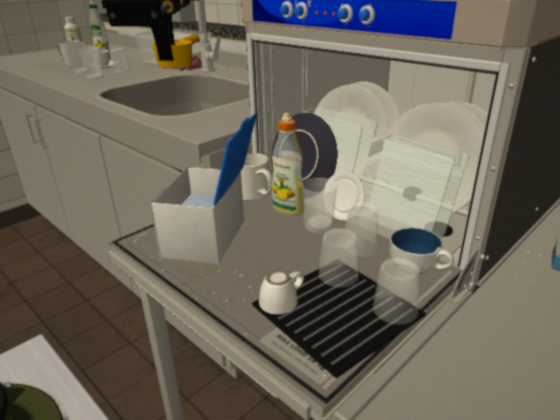

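Request:
jog_arm(
  targets=[
    [0,0,0,0.7,0,0.1,0],
    [0,0,0.1,0.7,0,0.1,0],
    [0,0,0,2.2,0,-0.27,0],
    [0,0,0,2.2,0,-0.27,0],
    [0,0,0,2.2,0,-0.27,0],
    [0,0,0,2.2,0,-0.27,0],
    [0,0,0,2.2,0,-0.27,0],
    [0,0,0,2.2,0,-0.27,0],
    [0,0,0,2.2,0,-0.27,0],
    [0,0,0,0,0,0,0],
  ],
)

```text
time: 16.38
position: [0.4478, 0.1724, 0.1833]
tool_rot: [-0.45, 1.4, 0.509]
ft_force: [0.1, 0.4, -1.0]
grip_width: 0.037
```

```bash
python3 sc.py | grep -v "   "; python3 - <<'E'
from h import *
G=tilted(35.7,-7)
plan([(tub(1,-51,75),G,7)],0)
s=get_state();im,d=get_image("wrist");cv2.imwrite("pics/w12.png",im[:,:,::-1])
im,d=get_image("top");cv2.imwrite("pics/t12.png",im[:,:,::-1])
im,d=get_image("scene");cv2.imwrite("pics/s12.png",cv2.resize(im[40:280,120:320,::-1],None,fx=2.5,fy=2.5))
E
```

```text
scene 652 tool min [-0.044 -0.031 -0.012] max [0.001 0.026 0.13 ]
top 345 tool min [-0.034 -0.032  0.036] max [0.004 0.027 0.133]
wrist 6554 tool min [-0.038 -0.012 -0.001] max [0.006 0.033 0.131]
t 16.52 p [0.4499 0.1729 0.1858] zhead 35.7 tilt [0.102 0.07 ] F [-0.2  0.8 -0.8] w 3.2mm j [ 0.78 -0.18 -1.05  1.95 -0.22  1.17  0.42]
[[-0,0,0,1.57,0.01,-0.22,0],[-0,0,0,1.57,0,-0.22,0],[-0,0,0,1.57,0.01,-0.22,0],[-0,0,0,1.57,0,-0.22,0],[-0,0,0,1.56,0.01,-0.22,0],[-0,0.1,0.1,1.57,0,-0.22,0],[-0,0,0,1.56,0.01,-0.22,0]]
```

View pics/w12.png

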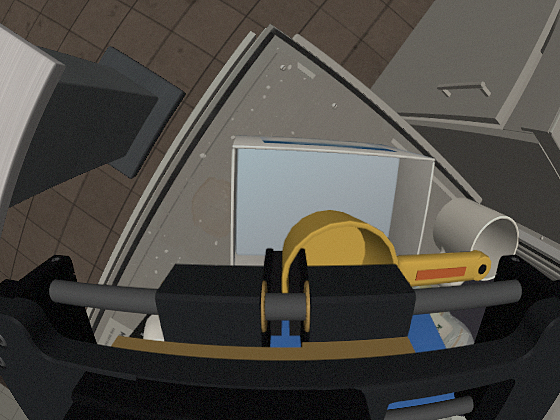

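View pics/s12.png

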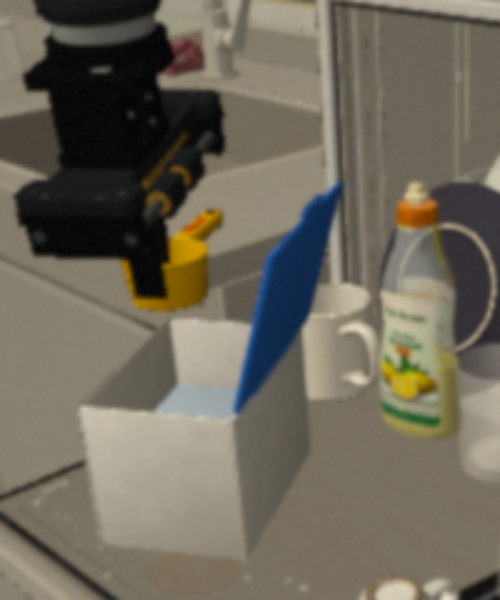

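Request:
jog_arm(
  targets=[
    [0,0,0,1.57,0,-0.22,0],
    [0,0,0,1.57,0,-0.22,0],
    [0,0,0,1.57,0,-0.22,0],
    [0,0,0,1.57,0,-0.22,0],
    [0,0,0,1.57,0,-0.22,0],
    [0,0,0,1.57,0,-0.22,0],
    [0,0,0,1.4,0,-0.22,0],
    [0,0,0,0,0,0,0],
  ],
)

```text
time: 17.68
position: [0.4464, 0.1714, 0.0742]
tool_rot: [-0.45, 1.399, 0.51]
ft_force: [-0.5, 0.3, -0.1]
grip_width: 0.04
```

```bash
python3 - <<'E'
from h import *
G=tilted(35.7,-7)
plan([(tub(1,-51,61),G,3)],0)
p=get_state()["position"]-O;print(p@X,p@Y)
im,d=get_image("wrist");cv2.imwrite("pics/w13.png",im[:,:,::-1])
E
```

```text
t 17.68 p [0.4464 0.1714 0.0742] zhead 35.7 tilt [0.097 0.071] F [-0.5  0.3 -0.1] w 3.5mm j [ 0.78  0.04 -1.17  2.09  0.01  0.92  0.23]
[[0,-0,-0,0.45,-0.02,0.01,0],[0,-0,-0,0.44,-0.03,0.01,0],[0,-0.1,-0.1,0.45,-0.02,0.01,0]]
0.0004090519530826556 -0.052939175671109465
```

View pics/w13.png

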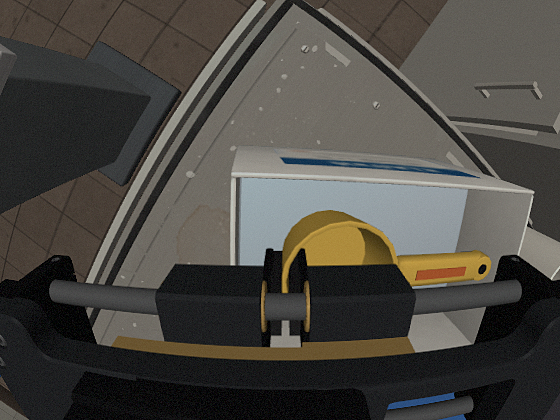

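Request:
jog_arm(
  targets=[
    [0,0,0,0.5,0,0.1,0],
    [0,0,0,0.4,0,0.1,0],
    [0,0,0,0.3,0,0,0],
    [0,0,0,0,0,0,0],
  ],
)

```text
time: 18.23
position: [0.4504, 0.1734, 0.0639]
tool_rot: [-0.451, 1.397, 0.508]
ft_force: [0.5, -0.2, -0.8]
grip_width: 0.036
```

Request:
jog_arm(
  targets=[
    [0,0,0,0.2,0,0,0],
    [0,0,0,0,0,0,0],
  ],
)

```text
time: 18.48
position: [0.4508, 0.1734, 0.062]
tool_rot: [-0.451, 1.397, 0.507]
ft_force: [0.9, 0.0, 0.2]
grip_width: 0.04
```

Request:
jog_arm(
  targets=[
    [0,0,0,0.2,0,0,0],
    [0,0,0,0,0,0,0],
  ],
)

```text
time: 18.73
position: [0.4511, 0.1735, 0.0607]
tool_rot: [-0.451, 1.398, 0.507]
ft_force: [-3.8, -2.2, 9.1]
grip_width: 0.038
```

Request:
jog_arm(
  targets=[
    [0,0,0,0,0,0,1],
    [0,0,0,0,0,0,1.4],
    [0,0,0,0,0,0,1.4],
    [0,0,0,0,0,0,1.4],
  ],
  squeeze=10,
)

```text
time: 19.23
position: [0.451, 0.1736, 0.06]
tool_rot: [-0.451, 1.397, 0.507]
ft_force: [0.3, -0.2, -0.3]
grip_width: 0.154
```

```bash
python3 - <<'E'
from h import *
G=tilted(35.7,-7)
plan([(tub(1,-48,100),G,4),(tub(1,-48,250),G,4)],1.4)
im,d=get_image("wrist");cv2.imwrite("pics/w14.png",im[:,:,::-1])
E
```

```text
t 19.23 p [0.451  0.1736 0.06  ] zhead 35.7 tilt [0.101 0.07 ] F [ 0.3 -0.2 -0.3] w 13.4mm j [ 0.75  0.1  -1.17  2.1   0.08  0.89  0.16]
[[-0,0,0,-0.99,-0,0.12,1.4],[-0,0,0,-0.99,-0,0.12,1.4],[-0,0,0,-0.99,-0,0.12,1.4],[-0,0,0.1,-1,-0,0.13,1.4],[-0,0,-0,-3.72,-0,0.46,1.4],[-0,0,-0,-3.72,-0,0.46,1.4],[-0,0,-0,-3.72,-0,0.46,1.4],[-0,0,-0,-3.73,-0,0.45,1.4]]
```

View pics/w14.png

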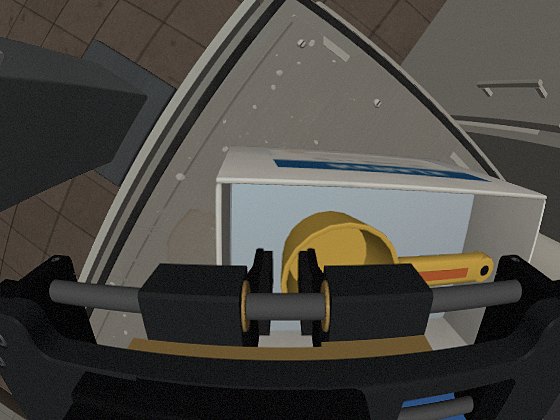

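Request:
jog_arm(
  targets=[
    [0,0,0,-1,0,0.1,1.4],
    [0,0,0,-1,0,0.1,1.4],
    [0,0,0,-1,0,0.1,1.4],
    [0,0,0,-1,0,0.1,1.4],
    [0,0,0,-3.7,0,0.4,1.4],
    [0,0,0,-3.7,0,0.4,1.4],
    [0,0,0,-3.7,0,0.4,1.4],
    [0,0,0,-3.7,0,0.4,1.4],
    [0,0,0,-3.7,0,0.4,1.4],
    [0,0,0,-3.7,0,0.4,1.4],
  ],
)

```text
time: 20.52
position: [0.4469, 0.1718, 0.3255]
tool_rot: [-0.452, 1.396, 0.507]
ft_force: [0.5, 0.6, 0.4]
grip_width: 0.166
```

```bash
python3 - <<'E'
from h import *
s=get_state();print(s["position"])
im,d=get_image("wrist");cv2.imwrite("pics/w15.png",im[:,:,::-1])
im,d=get_image("scene");cv2.imwrite("pics/s15.png",cv2.resize(im[40:280,120:320,::-1],None,fx=2.5,fy=2.5))
E
```

```text
[0.44687499 0.17179848 0.32545047]
```

View pics/w15.png

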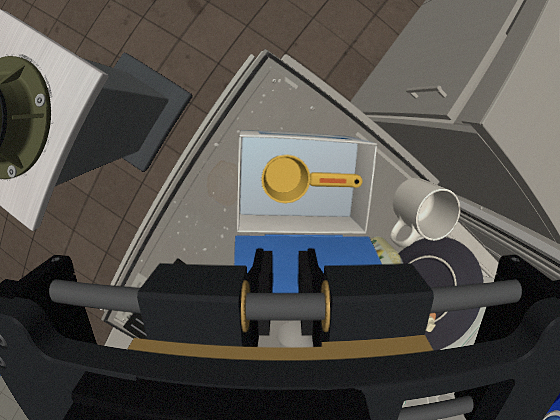

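View pics/s15.png

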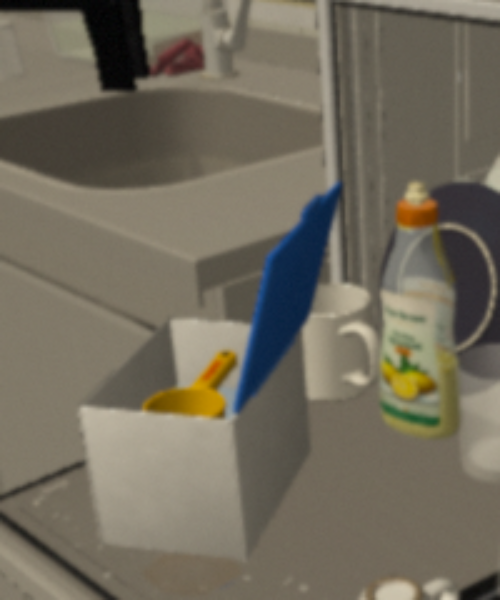

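```bash
sed -i 's/^O=.*/O=np.array([.491,.200,0]);YAW=np.radians(-57.8)/' h.py; cat >> h.py <<'E'
O=O-.0015*X+.0012*Y
E
python3 - <<'E'
from h import *
lidfit();lidfit("top")
plan([(tub(60,-20,370),32.2,5),(tub(145,0,370),32.2,4)],0)
plan([(tub(145,0,208),32.2,6)],0)
E
```

```text
lid scene ang 106.5 n 1285 tip [0.107 0.257]
lid top ang 107.1 n 1286 tip [0.109 0.259]
t 20.73 p [0.4473 0.1718 0.3242] zhead 35.7 tilt [0.102 0.07 ] F [ 0.6 -0.4 -0.4] w 13.9mm j [ 0.75 -0.26 -0.93  1.73 -0.26  1.46  0.46]
[[0.7,1.4,-0,-0.83,-1.2,0.7,0],[0.7,1.4,-0,-0.85,-1.19,0.69,0],[0.7,1.4,-0,-0.87,-1.18,0.69,0],[0.7,1.4,-0,-0.88,-1.18,0.68,0],[0.7,1.5,-0.1,-0.91,-1.16,0.68,0],[0,-0,0,0,-2.13,0.5,0],[0,-0,0,0,-2.13,0.5,0],[0,-0,0,0,-2.12,0.5,0],[0,-0,0,0.01,-2.13,0.5,0]]
t 20.73 p [0.4473 0.1718 0.3242] zhead 35.7 tilt [0.102 0.07 ] F [ 0.6 -0.4 -0.4] w 13.9mm j [ 0.75 -0.26 -0.93  1.73 -0.26  1.46  0.46]
[[0.6,1.2,-0,2.02,-2.43,0.49,0],[0.6,1.2,-0,2.01,-2.42,0.56,0],[0.6,1.2,-0,1.99,-2.41,0.63,0],[0.6,1.2,-0,1.98,-2.41,0.7,0],[0.6,1.1,-0,1.97,-2.4,0.76,0],[0.5,1.2,-0.1,1.95,-2.39,0.83,0]]
```

Request:
jog_arm(
  targets=[
    [0.7,1.4,0,-0.9,-1.2,0.7,0],
    [0.7,1.4,0,-0.9,-1.2,0.7,0],
    [0.7,1.4,0,-0.9,-1.2,0.7,0],
    [0.7,1.4,0,-0.9,-1.2,0.7,0],
    [0.7,1.4,0,-0.9,-1.2,0.7,0],
    [0,0,0,0,-2.1,0.5,0],
    [0,0,0,0,-2.1,0.5,0],
    [0,0,0,0,-2.1,0.5,0],
    [0,0,0,0,-2.2,0.5,0],
    [0,0,0,0,0,0,0],
  ],
)

```text
time: 21.98
position: [0.5695, 0.0766, 0.3691]
tool_rot: [-0.436, 1.529, 0.442]
ft_force: [0.2, -0.4, -0.4]
grip_width: 0.008
```

```bash
python3 - <<'E'
from h import *
plan([(tub(145,0,208),32.2,6)],0)
E
```

```text
t 21.98 p [0.5695 0.0766 0.3691] zhead 32.1 tilt [-0.004  0.003] F [ 0.2 -0.4 -0.4] w 0.7mm j [ 0.69  0.28 -1.09  1.33  0.24  1.68  0.2 ]
[[-0,-0,-0,2.68,0.03,0.01,0],[-0,-0,-0,2.69,0.03,0.01,0],[-0,-0,-0.1,2.68,0.04,0.01,0],[-0,-0,-0,2.69,0.04,0.02,0],[-0.1,-0,-0.1,2.68,0.04,0.01,0],[-0,-0.1,-0,2.69,0.04,0.02,0]]
```

Request:
jog_arm(
  targets=[
    [0,0,0,2.7,0,0,0],
    [0,0,0,2.7,0,0,0],
    [0,0,0,2.7,0,0,0],
    [0,0,0,2.7,0.1,0,0],
    [0,0,0,2.7,0.1,0,0],
    [0,0,0,2.6,0.1,0,0],
    [0,0,0,0,0,0,0],
  ],
)

```text
time: 22.85
position: [0.5651, 0.0818, 0.2079]
tool_rot: [-0.439, 1.53, 0.444]
ft_force: [0.3, 0.3, -0.3]
grip_width: 0.006
```

```bash
cat > arc.py <<'E'
from h import *
import sys
# args: list of theta stations; rows between
def pt(th,u=105):
    t=np.radians(th)
    if th>90: xf=67-131*np.cos(t)+2*np.sin(t); z=124+u
    else: xf=67-u*np.cos(t)+2*np.sin(t); z=124+u*np.sin(t)+2*np.cos(t)
    return tub(xf+9.5,0,z-16)
if __name__=="__main__":
    th=[float(a) for a in sys.argv[1:]]
    p=get_state()["position"]-O;print("tub pos",(p@X).round(4),(p@Y).round(4),p[2].round(4))
    plan([(pt(a),32.2,1) for a in th],0)
E
python3 arc.py 110 106 102 98 94 90 86 82; python3 -c "
from h import *
lidfit();im,d=get_image('scene');cv2.imwrite('pics/s16.png',cv2.resize(im[40:280,120:320,::-1],None,fx=2.5,fy=2.5))"
```

```text
tub pos 0.141 -0.0015 0.2079
t 22.85 p [0.5651 0.0818 0.2079] zhead 32.3 tilt [-0.005  0.002] F [ 0.3  0.3 -0.3] w 0.5mm j [ 0.71  0.32 -1.07  1.62  0.28  1.38  0.16]
[[0.1,-0.2,-0.2,-0.5,1.78,0.15,0],[-0,0,-0,0,0.87,-0,0],[-0,0,-0,0,0.88,-0,0],[-0,0,-0,0,0.9,-0,0],[-0,0,-0,0,0.91,-0,0],[-0,0,-0,0,0.91,-0.01,0],[-0,0,-0,0.02,0.73,0,0],[-0,0,-0,0.06,0.73,0,0]]
lid scene ang 106.5 n 1284 tip [0.107 0.256]
```

View pics/s16.png

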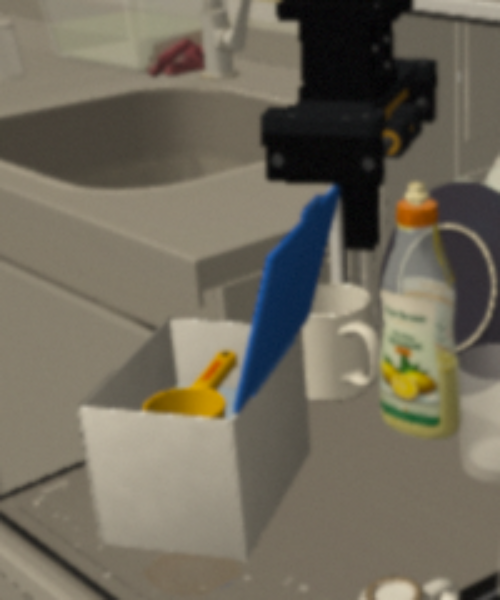

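Request:
jog_arm(
  targets=[
    [0,-0.2,-0.2,-0.2,1.0,0.1,0],
    [0,0,0,-0.2,0.8,0.1,0],
    [0,0,0,-0.1,0.8,0,0],
    [0,0,0,0,0.8,0,0],
    [0,0,0,0,0.8,0,0],
    [0,0,0,0,0.8,0,0],
    [0,0,0,0,0.7,0,0],
  ],
)

```text
time: 23.82
position: [0.5386, 0.131, 0.2147]
tool_rot: [-0.44, 1.521, 0.44]
ft_force: [0.3, -1.1, 1.5]
grip_width: 0.004
```

```bash
python3 -c "
from h import *
lidfit()"; python3 arc.py 90 87 84 81 78 75 72 69
```

```text
lid scene ang 92.0 n 1769 tip [0.073 0.261]
tub pos 0.084 0.0024 0.2148
t 23.88 p [0.538  0.1321 0.2148] zhead 32.3 tilt [0.004 0.001] F [-0.   1.6  0.3] w 0.4mm j [ 0.67  0.26 -1.11  1.66  0.24  1.37  0.09]
[[0.1,0.2,0,0.17,0.55,-0.24,0],[-0,0,0,0.01,0.55,0,0],[-0,0,0,0.03,0.55,0,0],[-0,0,0,0.06,0.54,0,0],[-0,0,0,0.09,0.55,0,0],[-0,0,0,0.12,0.53,0,0],[-0,0,0,0.14,0.53,0,0],[-0,0,0,0.18,0.53,0,0]]
```

Request:
jog_arm(
  targets=[
    [0,0.2,0,0.2,0.55,-0.2,0],
    [0,0,0,0,0.55,0,0],
    [0,0,0,0,0.55,0,0],
    [0,0,0,0.06,0.55,0,0],
    [0,0,0,0.1,0.55,0,0],
    [0,0,0,0.12,0.53,0,0],
    [0,0,0,0.14,0.53,0,0],
    [0,0,0,0.18,0.53,0,0],
  ],
)

```text
time: 24.88
position: [0.514, 0.1665, 0.2066]
tool_rot: [-0.441, 1.525, 0.439]
ft_force: [0.3, -0.3, 0.2]
grip_width: 0.008
```

```bash
python3 -c "
from h import *
lidfit()"; python3 arc.py 66 63 60 57 54 51 48 45 42 39
```

```text
lid scene ang 68.4 n 2611 tip [0.019 0.251]
tub pos 0.0411 0.0003 0.2064
t 24.93 p [0.5134 0.1673 0.2064] zhead 32.2 tilt [ 0.001 -0.   ] F [ 0.2  1.6 -0.6] w 0.4mm j [ 0.64  0.23 -1.14  1.7   0.22  1.35  0.03]
[[0,0,0.1,0.17,0.54,-0.03,0],[0,0,-0,0.22,0.5,-0,0],[0,0,-0,0.26,0.49,-0,0],[0,0,-0,0.28,0.48,-0,0],[0,0,-0,0.3,0.45,-0,0],[0,0,-0,0.33,0.45,-0,0],[0,0,-0,0.35,0.42,-0,0],[0,0,-0,0.37,0.41,-0,0],[0,0,-0,0.39,0.38,-0,0],[0,0,-0,0.41,0.37,-0,0]]
```

Request:
jog_arm(
  targets=[
    [0,0,0,0.17,0.54,0,0],
    [0,0,0,0.22,0.5,0,0],
    [0,0,0,0.26,0.49,0,0],
    [0,0,0,0.28,0.48,0,0],
    [0,0,0,0.3,0.45,0,0],
    [0,0,0,0.33,0.45,0,0],
    [0,0,0,0.35,0.42,0,0],
    [0,0,0,0.37,0.41,0,0],
    [0,0,0,0.39,0.38,0,0],
    [0,0,0,0.41,0.37,0,0],
  ],
)

```text
time: 26.18
position: [0.4902, 0.2043, 0.1755]
tool_rot: [-0.441, 1.525, 0.439]
ft_force: [0.5, -0.3, 0.7]
grip_width: 0.004
```

```bash
python3 -c "
from h import *
lidfit(save='pics/s17.png')"; python3 arc.py 36 33 30 27 24 21 18 15 12 10
```

```text
lid scene ang 38.0 n 3005 tip [-0.038  0.21 ]
tub pos -0.0034 0.0001 0.1751
t 26.23 p [0.4895 0.2048 0.1751] zhead 32.2 tilt [ 0.    -0.001] F [-0.9  1.   0.1] w 0.5mm j [ 0.58  0.24 -1.15  1.76  0.23  1.29 -0.06]
[[0,0,0,0.38,0.39,-0.01,0],[0,0,0,0.44,0.32,-0,0],[0,0,0,0.46,0.3,-0,0],[0,0,0,0.48,0.27,-0,0],[0,0,0,0.49,0.25,-0,0],[0,0,0,0.51,0.22,-0,0],[0,0,0,0.51,0.19,-0,0],[0,0,0,0.53,0.17,-0,0],[0,0,0,0.53,0.14,-0,0],[0,0,0,0.36,0.07,-0,0]]
```

View pics/s17.png

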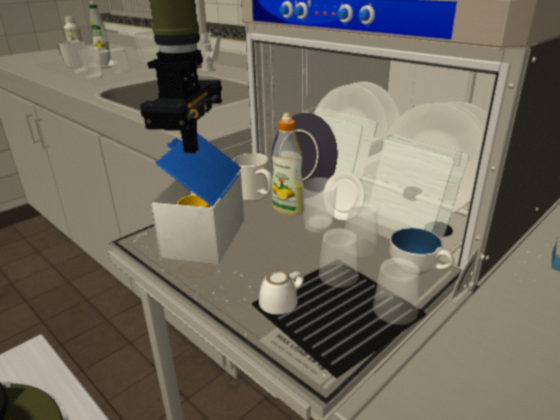

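Request:
jog_arm(
  targets=[
    [0,0,0,0.38,0.39,0,0],
    [0,0,0,0.44,0.32,0,0],
    [0,0,0,0.46,0.3,0,0],
    [0,0,0,0.48,0.27,0,0],
    [0,0,0,0.49,0.25,0,0],
    [0,0,0,0.51,0.22,0,0],
    [0,0,0,0.51,0.19,0,0],
    [0,0,0,0.5,0.17,0,0],
    [0,0,0,0.4,0.1,0,0],
  ],
)

```text
time: 27.35
position: [0.4785, 0.223, 0.1338]
tool_rot: [-0.441, 1.525, 0.439]
ft_force: [0.1, -0.8, -0.0]
grip_width: 0.006
```

```bash
python3 -c "
from h import *
lidfit()"; python3 arc.py 10 8 6 4 3 2 1 0
```

```text
lid scene ang 12.0 n 2665 tip [-0.059  0.155]
tub pos -0.0248 0.0001 0.1333
t 27.40 p [0.4781 0.2229 0.1333] zhead 32.2 tilt [ 0.    -0.001] F [ 0.1 -0.8  0.3] w 0.7mm j [ 0.52  0.28 -1.14  1.82  0.27  1.21 -0.14]
[[-0,-0,0.1,0.51,0.18,-0.01,0],[-0,-0,-0,0.36,0.06,-0,0],[-0,-0,-0,0.37,0.05,-0,0],[-0,-0,-0,0.36,0.04,-0,0],[-0,-0,-0,0.18,0.02,-0,0],[-0,-0,-0,0.19,0.01,-0,0],[-0,-0,-0,0.18,0.01,-0,0],[-0,-0,-0,0.18,0,-0,0]]
```

Request:
jog_arm(
  targets=[
    [0,0,0,0.3,0.1,0,0],
    [0,0,0,0.35,0.06,0,0],
    [0,0,0,0.35,0.05,0,0],
    [0,0,0,0.3,0.04,0,0],
    [0,0,0,0.3,0.02,0,0],
    [0,0,0,0.2,0,0,0],
    [0,0,0,0.2,0,0,0],
    [0,0,0,0.15,0,0,0],
  ],
)

```text
time: 28.4
position: [0.4772, 0.2251, 0.1125]
tool_rot: [-0.441, 1.525, 0.439]
ft_force: [-0.6, 0.6, 1.0]
grip_width: 0.01
```

```bash
python3 -c "
from h import *
lidfit()"; python3 arc.py 1 0
```

```text
lid scene ang 0.3 n 2328 tip [-0.016  0.133]
tub pos -0.0271 0.0003 0.1123
t 28.45 p [0.4771 0.225  0.1123] zhead 32.2 tilt [ 0.001 -0.001] F [1.2 0.3 0.9] w 0.6mm j [ 0.49  0.31 -1.12  1.85  0.3   1.18 -0.16]
[[-0,0,0.1,0.05,0.14,-0.03,0],[-0,0,-0,0.18,0,-0,0]]
```

Nearly shut. I'll keep pressing in small steps until the lid meets firm resistance.

Request:
jog_arm(
  targets=[
    [0,0,0,0.1,0,0,0],
    [0,0,0,0.1,0,0,0],
    [0,0,0,0,0,0,0],
  ],
)

```text
time: 28.82
position: [0.4773, 0.225, 0.1119]
tool_rot: [-0.442, 1.525, 0.438]
ft_force: [-3.3, -2.2, 9.5]
grip_width: 0.004
```

Request:
jog_arm(
  targets=[
    [0,0,0,0.1,0,0,0],
    [0,0,0,0,0,0,0],
  ],
)

```text
time: 29.08
position: [0.4773, 0.225, 0.1117]
tool_rot: [-0.442, 1.525, 0.438]
ft_force: [-4.8, -3.9, 15.8]
grip_width: 0.006
```

Firm stop at about 16 N, with the TCP no longer moving. Next I retract straight up and check.

Request:
jog_arm(
  targets=[
    [0,0,0,-0.3,0,0,0],
    [0,0,0,-1,0,0,0],
    [0,0,0,-3,0,0,0],
    [0,0,0,-5,0,0,0],
    [0,0,0,-5,0,0,0],
    [0,0,0,-5,0,0,0],
    [0,0,0,-3,0,0,0],
    [0,0,0,0,0,0,0],
  ],
)

```text
time: 30.08
position: [0.4779, 0.2262, 0.335]
tool_rot: [-0.441, 1.52, 0.439]
ft_force: [-1.1, 0.2, -1.1]
grip_width: 0.007
```

```bash
python3 - <<'E'
from h import *
lidfit(save="pics/s18.png");lidfit("top",save="pics/t18.png")
s=get_state();im,d=get_image("wrist");cv2.imwrite("pics/w18.png",im[:,:,::-1]);W,t=wcloud(d,s)
for n in ("scene","top"):
    im,d=get_image(n);P=cloud(n,d);hsv=cv2.cvtColor(im[:,:,::-1].copy(),cv2.COLOR_BGR2HSV)
    L=P-O;lx,ly=L@X,L@Y;k=(hsv[...,0]>100)&(hsv[...,0]<125)&(hsv[...,1]>150)&(abs(lx)<.1)&(abs(ly)<.11)&(P[...,2]>.11)&(P[...,2]<.15)
    print(n,k.sum(),"z",np.percentile(P[k][:,2],[5,50,95]).round(4),"x",np.percentile(lx[k],[.5,99.5]).round(3),"y",np.percentile(ly[k],[.5,99.5]).round(3), "slope",np.polyfit(lx[k],P[k][:,2],1)[0].round(4))
E
```

```text
lid scene ang 0.0 n 2480 tip [-0.028  0.129]
lid top ang -0.1 n 4597 tip [-0.019  0.132]
scene 2483 z [0.1254 0.1265 0.1276] x [-0.064  0.068] y [-0.087  0.085] slope -0.0004
top 4560 z [0.124  0.1263 0.1287] x [-0.055  0.071] y [-0.084  0.085] slope 0.0024
```

View pics/s18.png

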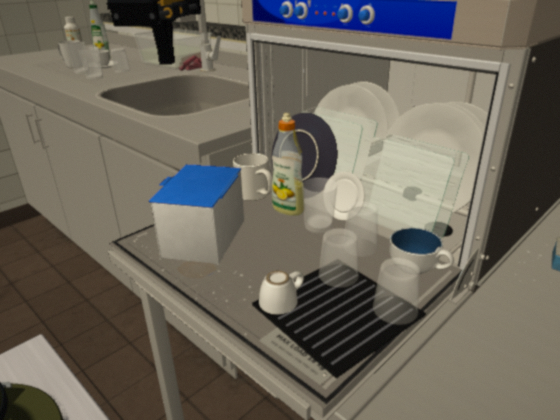

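View pics/t18.png

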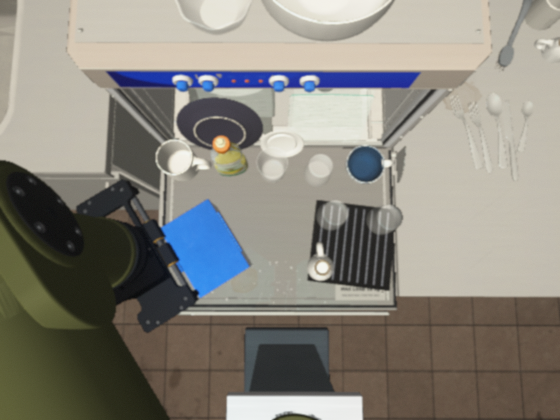

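View pics/w18.png

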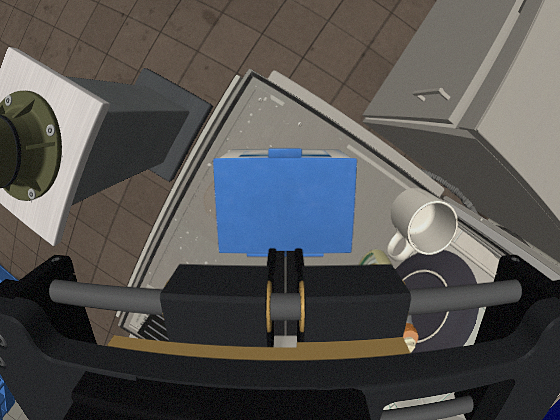

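The lid sits flat at z 0.126 (126 mm nominal) at an angle of 0.0°. The tub and the other items are where they were, and the gripper is clear.

```bash
python3 -c "
from bench import *
print(close_job())"
```

```text
the job is handed in; nothing more can be done
None
```

I swung the lid back from 58° to about 107°. I then gripped the scoop by its cup wall, lifted it from the mat and set it upright on the powder. Only after that did I push the lid down slowly until it stopped, pressing with about 16 N. The job was handed in at about 30 s.

**Last checks**
- **Lid:** both fixed cameras read it as shut, at 0.0° and −0.1°, with its top at 126 mm, as given.
- **Scoop:** after I let go, the wrist and scene pictures showed it upright in the tub. I did not measure its exact height at rest, and it is now hidden under the lid.
- **Tub and surroundings:** the tub reads the same position within 2–3 mm. The cups, glasses and bottle look unmoved in the pictures.
- **Robot:** the gripper is clear of everything.

**Disagreement:** the real fingertips sat about 16 mm behind the reported TCP, not 19 mm ahead as described. Both cameras showed this, and lowering the gripper without contact confirmed it. I corrected for it in the grasp, the placing and the lid closing.

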